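Rock a stuck board carrier out of its cradle and register it on the test bed

ROBOT

A 7-joint arm with a two-finger parallel gripper is mounted at the origin on a cart in front of the work surface, level with it; the furniture and walls round the work are solid. World frame = base frame: x ahead of the robot, y to its left, z up, the work surface at z = 0. Lengths are in m, angles in rad, forces in N, time in s.
With the tool pointing down it reaches from about 0.4 to 0.925 m from the base axis. Payload 4.1 kg.
Tool frame: the origin (TCP) lies on the mounting face of the last link; the fingertips stand 173 mm ahead of it and the grasp point (between the pads) lies 155 mm ahead of it; z points along the fingers, y is the direction in which the jaws open and shut (so a half turn about z gives the same grasp; the last joint's range is limited). The gripper opens to 85 mm and grips with 20 to 120 N. Pads are 22 mm wide; open, the fingers measure 114 mm over their backs; the gripper's body (76 mm by 85 mm) begins 54 mm behind the grasp point. The pads swing forward as they close: fully open they stand 13 mm farther back than shut.
Start: joints at [1.25, 0.398, 0.045, 1.537, -0.019, 1.207, -0.051], TCP at [0.143, -0.634, 0.405] pointing down, gripper open.
Joint ranges: [-2.82, 2.82], [-0.49, 2.23], [-1.37, 1.46], [0, 2.46], [-1.36, 4.5], [0.23, 2], [-2.94, 2.94]. Speed limits (rad/s): [2.57, 2.57, 3.14, 3.14, 3.14, 3.14, 3.14].

INTERFACE

Orientations are given as a unit quaternion [x, y, z, w].
In Python, from station import r, optics, close_job gives the robot as it stands. The module is installed in compiled form; this text tells all that it offers.
- The arm moves only by the tool apply_moves, never from a script. Its arguments are lists of equal length, an entry for each row: "xyz": the shift along the world's x, y, z in m, a list of three; "angular": the turn, a rotation vector about the world's x, y, z in degrees, a list of three; "gripper": the gripper's target within -1 to 1 (shut at 1, half-way at 0, fully open at -1). In form: {"xyz": [[tx, ty, tz], ...], "angular": [[rx, ry, rz], ...], "gripper": [gripper, ...]}. A call has 1 to 5 rows; each row shifts and turns the commanded pose from where the row before left it; what a row does not reach is not made up. A row lasts 1/12 s, in which the tool goes at most 41.7 mm and 7.16 degrees, less where a joint would pass 70% of its speed; a pose out of reach is approached as far as the arm can. A call is refused whole if a number of a shift passes 0.0417 or a number of a turn 7.16, either way. A call with a gripper value outside its range is refused whole. The fingers move at their own pace and stop on an object; "force" is the grip in N (left out, the last holds). Time passes only in rows, so rows that do not move let the fingers close. It gives the time, the measured TCP pose, the force and the opening at its end, in the units of the state.
- r.read_state(): the state, without advancing time (a new reading comes with each control period).
- optics.capture(name): name is "scene" or "top" or "wrist"; returns a dict with "img" (400x640x3 uint8, red, green, blue), "mtx" (3x3 intrinsics, pixels), "k1" (the pictures are not rectified: a ray, as slopes to the right and down, at radius r is drawn at 1 + k1 r^2 times it, then the intrinsics apply), "T" (4x4, takes a point from camera to world coordinates). Camera axes: x right, y up, looking along -z (the intrinsics and any distortion apply to the point x, -y, -z); pixel columns grow to the right and rows downward; lengths in m; the calibration is good to about 2 mm. A picture is of the moment at which its call begins. There is no depth.
- close_job(): hands the job in, once; it reports no verdict.
The state is a dict: "time": time; "qpos": joint angles; "joint_velocities": joint speeds; "tau": joint torques, N m; "position": TCP position; "tool_rot": TCP orientation; "ft_force": force on the tool from outside, world axes, zero at the start; "moment": the same for the moment, N m; "opening": finger opening in m.
Only numpy, scipy, OpenCV 4.12 (cv2) and the standard library are available. Lean on these libraries where they do the work, as an engineer would, in place of code of your own. Each camera call takes 0.05 s, during which the arm holds its last target.

TASK

The board carrier is stuck fast in its black cradle, held down by a sprung ball plunger at each end. Do not pull it straight out: rock it by its tall handle, first to one side and then to the other, so that one end pops up while the other is still down and then the second end pops up too, and let go so that it stands up free on the cradle's lifters. Then lift it out by the handle and set it down level on the test bed, both dowels through its two holes and fully down; the brush left on the test bed has to be put aside on the desk first, and nothing else may be disturbed.

Things in the scene. Friction and masses are not known exactly. Their poses are not given: they have to be found in the camera images.
- carrier: loose board carrier, 0.35 to 0.5 kg: aluminium plate 84 mm along its x, 150 along y, 5 thick, with board, heatsink and can capacitor (up to 62 mm high) and an upright bridge handle. Origin: centre of the plate's underside, z up. Dowel holes on x = 0: round 12 mm at y +62, slot 12 (x) by 13 (y) mm at y -62 mm. Lift it by the middle of the handle bar, fingers closing along x
- carrier_grip (a point): middle of the handle bar, 112 mm above the underside, axes as the carrier's. The black bar is 94 mm along y, 16 along x, 12 high (top at 118 mm); polished, slippery steel posts, 16 mm wide along x, rise at both its ends to 119 mm, their outer faces at y = +53 and -53 mm
- carrier_end_left (a point): on the carrier's underside 70 mm to +y of the middle. Rocking: push the outer face of the +y post near its top towards -y (some 12 to 28 N, 10 to 25 mm of travel); the carrier tips about its -y end and this end pops up past its plunger and stays up by itself, about 20 mm higher
- carrier_end_right (a point): on the carrier's underside 70 mm to -y of the middle; it pops up when the -y post is pushed towards +y, in the same way. Once one end is up the handle leans about 8 degrees to the far side: push it back and about 15 mm past upright to pop up the second end as well
- cradle: black cradle fixed to the desk, 116 mm along x, 224 along y; the stuck carrier lies on its top, 22 mm above the desk, with the same axes; origin centre of its underside, z up. 10 mm dowels with tapered tips at y +62 and -62 mm stand 24 mm above the top. At each end an aluminium block (y 88 to 106 mm, 44 mm high) holds a 12 mm sprung steel ball (11 N along y) that overlaps the plate's end
- cradle_top (a point): centre of the cradle's top, 22 mm above the desk. Four spring lifters in the top push the plate up with about 14 N in all: with both ends popped up the carrier stands level by itself, its underside about 16 mm above this point, still round the dowels
- test_bed: test bed fixed to the desk, grey sides, white top with brass pins, 120 mm along x, 200 along y; top 30 mm above the desk, four black rest pads to 33 mm; origin centre of its underside, z up. 10 mm dowels at y +62 and -62 mm reach 57 mm above the desk, their upper 10 mm tapering to a rounded tip. The carrier sits on the pads with its y along the bed's y, either way round
- bed_seat (a point): point midway between the test bed's dowels at the height of its rest pads, 33 mm above the desk: where the carrier's origin comes to lie; axes as the bed's
- brush: green cleaning brush, loose, bristles down on the test bed between the dowels: 30 mm along its x, 85 along y, 22 high; origin centre of its underside; pick it up across its 30 mm width. The desk (height 0) is free of furniture from x 0.35 to 0.70 m, y -0.30 to 0.35 m
- yellow_cup_b: upturned yellow plastic pot, 66 mm across, 87 mm high; origin centre of its underside. Loose bystander: leave it alone
- motor_capacitor: black motor capacitor standing upright, 55 mm across, 102 mm high; origin centre of its underside. Loose bystander: leave it alone
- cleaner_bottle: white screw-cap bottle, 46 mm across, 84 mm high; origin centre of its underside. Loose bystander: leave it alone
- solder_spool: spool of solder with blue flanges, 56 mm across, 42 mm high; origin centre of its underside. Loose bystander: leave it alone
- multimeter: red hand meter on its back, 187 mm along its x, 84 mm along its y, 51 mm high; origin centre of its underside. Loose bystander: leave it alone
- side_cutters: red-handled side cutters lying flat, 145 mm along its x, 55 mm wide, 12 mm high; origin centre of its underside. Loose bystander: leave it alone
Things that resemble listed ones, but are neither listed nor needed, are in the scene too. Several things have the shape of the brush; the one meant has the colours described above.

How it is judged:
By the outcome, as a careful person would: the job done as asked, in the order asked, and still so for the second after the job is handed in, with the robot touching nothing.
It also fails if it takes over 70 s, if anything falls off the work surface, if the arm or the gripper's body presses on something with over 40 N, if the wrist force passes 120 N, or if a joint passes its speed limit or range.

## Working session

There is one attempt and no reset: what is moved stays moved. The work goes in short steps, Python scripts to look and compute and a tool call to move; the robot and the scene stay as the last step left them, time stands still between calls to the robot, and variables do not carry over. Pictures are saved under pics/ and viewed, and the job is handed in when it is done.

Besides the shell and the picture viewer there is one more tool, called after "Call:" by a JSON object that holds its "method" and its "body". apply_moves: Moves the arm, as the interface text tells. Its arguments: {"type":"object","properties":{"xyz":{"type":"array","items":{"type":"array","items":{"type":"number"}}},"angular":{"type":"array","items":{"type":"array","items":{"type":"number"}}},"gripper":{"type":"array","items":{"type":"number"}},"force":{"type":"number"}},"required":["xyz","angular","gripper"]}

```bash
mkdir -p pics; ls; python3 - <<'E'
from station import r, optics
import cv2
print(r.read_state())
for n in ["scene","top","wrist"]:
    c=optics.capture(n); cv2.imwrite(f"pics/{n}0.png",c["img"][:,:,::-1]); print(n,c["mtx"].tolist(),c["k1"],c["T"].round(4).tolist())
E
```

```text
pics
{'time': 0.0, 'qpos': array([ 1.25001191,  0.39917559,  0.04498013,  1.53787413, -0.0186921 ,
        1.20692324, -0.05073917]), 'joint_velocities': array([ 0.00111113, -0.00088615, -0.00046033, -0.00245958, -0.00109111,
       -0.00089101,  0.00086633]), 'tau': array([ 1.29912801e-04, -4.75118959e+01,  1.36515923e+00, -2.54217517e+01,
        1.18465428e-02,  9.65814397e-03,  6.20141762e-06]), 'position': array([ 0.14298551, -0.63376968,  0.40367527]), 'tool_rot': array([ 9.93850341e-01,  1.10727322e-01, -1.68529998e-04, -9.65230630e-04]), 'ft_force': array([0.22006144, 0.32220687, 0.77720814]), 'moment': array([-0.03561457,  0.02655149, -0.0175692 ]), 'opening': 0.08508977038824082}
scene [[372.0084304618189, 0.0, 316.8251875392314], [0.0, 372.0084304618189, 198.2340079113144], [0.0, 0.0, 1.0]] -0.04460179776907735 [[0.5518, 0.6302, -0.5463, 0.1504], [-0.8338, 0.4024, -0.378, -0.3241], [-0.0184, 0.6641, 0.7474, 0.7552], [0.0, 0.0, 0.0, 1.0]]
top [[426.47896192615565, 0.0, 319.52788304848065], [0.0, 426.47896192615565, 201.88850066018233], [0.0, 0.0, 1.0]] -0.007301060094305326 [[-0.0139, 0.9931, -0.116, 0.4933], [-0.9999, -0.014, -0.0003, 0.0159], [-0.0019, 0.116, 0.9932, 1.0925], [0.0, 0.0, 0.0, 1.0]]
wrist [[284.7672116792799, 0.0, 313.75026552117504], [0.0, 284.7672116792799, 200.63409073475015], [0.0, 0.0, 1.0]] -0.034473173297366426 [[0.2206, 0.9364, 0.2731, 0.2122], [-0.9754, 0.2124, 0.0595, -0.6189], [-0.0023, -0.2794, 0.9602, 0.3741], [0.0, 0.0, 0.0, 1.0]]
```

View pics/scene0.png

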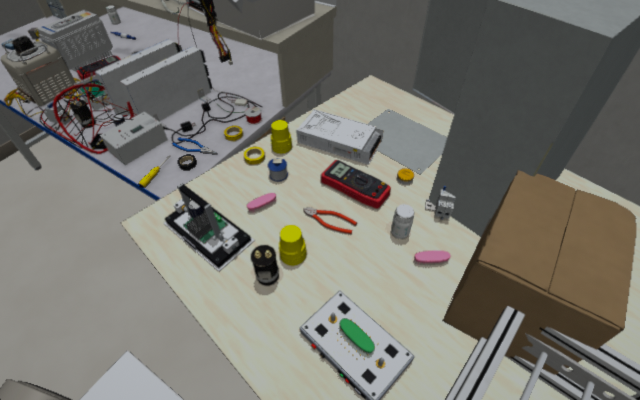

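View pics/top0.png

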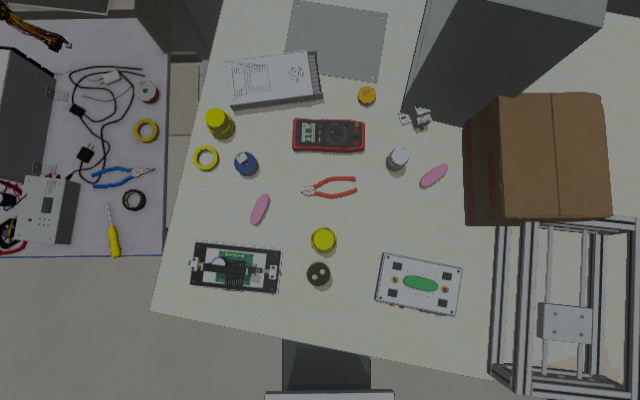

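The scene view shows the cradle and carrier at about (207,232), and the test bed with the green brush at (357,336). In the top view they are at (235,268) and (420,283). There are three brush-shaped things in the top view: pink at (260,209), pink at (433,176) and green at (420,283). The green one fits, because it is green and lies between the dowels of the bed. I'll confirm that in a crop.

```bash
cat > h.py <<'E'
import numpy as np, cv2
from station import r, optics
def ray(c,uv):
    K=c["mtx"]; xd=(uv[0]-K[0,2])/K[0,0]; yd=(uv[1]-K[1,2])/K[1,1]
    x,y=cv2.undistortPoints(np.array([[[uv[0],uv[1]]]],float),K,np.array([c["k1"],0,0,0,0.]))[0,0]
    d=c["T"][:3,:3]@np.array([x,-y,-1.]); return c["T"][:3,3],d
def onplane(c,uv,z):
    o,d=ray(c,uv); return o+d*(z-o[2])/d[2]
def proj(c,P):
    p=np.linalg.inv(c["T"])@np.append(P,1); x,y=p[0]/-p[2],-p[1]/-p[2]
    k=1+c["k1"]*(x*x+y*y); K=c["mtx"]; return np.array([K[0,0]*x*k+K[0,2],K[1,1]*y*k+K[1,2]])
def crop(c,name,u0,v0,u1,v1,s):
    cv2.imwrite(f"pics/{name}.png",cv2.resize(c["img"][v0:v1,u0:u1,::-1],None,fx=s,fy=s,interpolation=cv2.INTER_CUBIC))
E
python3 - <<'E'
from h import *
c=optics.capture("top")
crop(c,"topL",180,225,290,305,7); crop(c,"topR",365,245,475,325,7)
s=optics.capture("scene")
crop(s,"scL",155,175,260,275,6); crop(s,"scR",290,285,420,400,5)
E
```

```text
(no output)
```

View pics/topL.png

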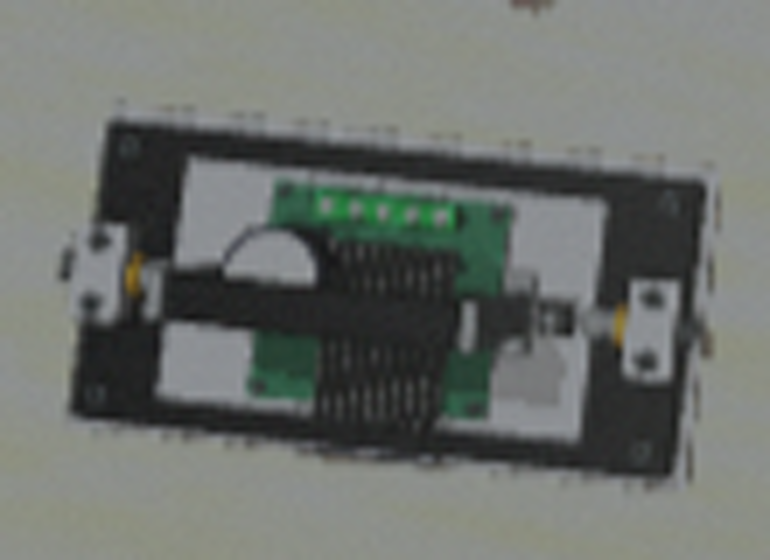

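View pics/topR.png

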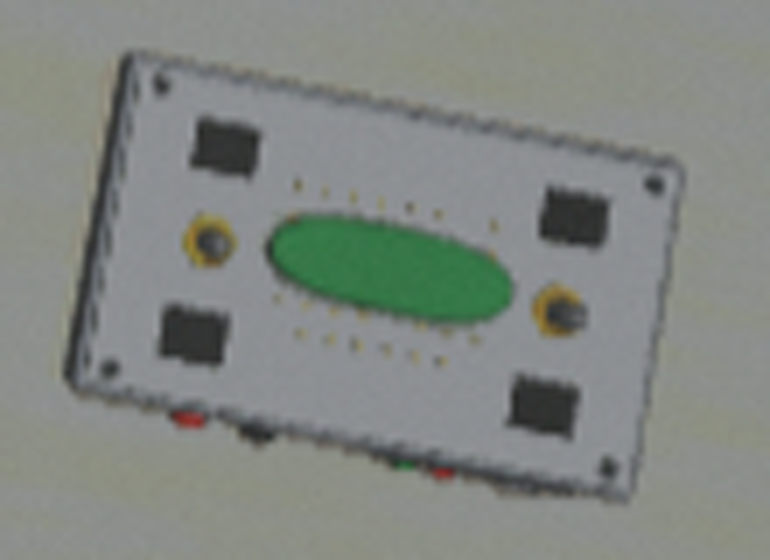

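View pics/scL.png

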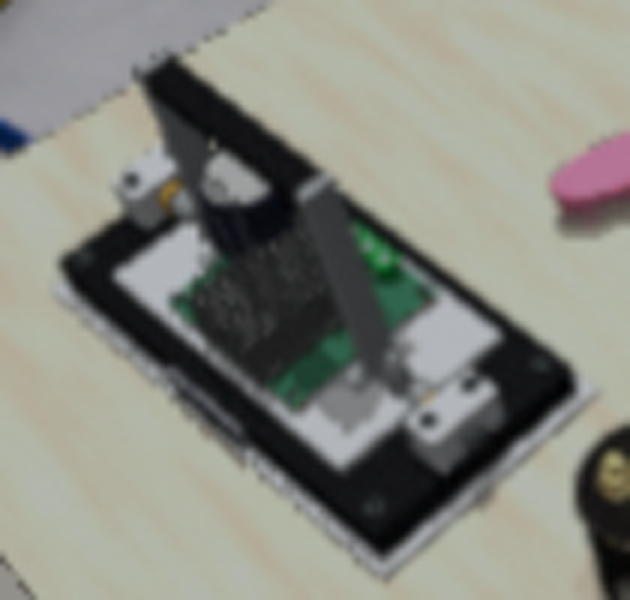

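View pics/scR.png

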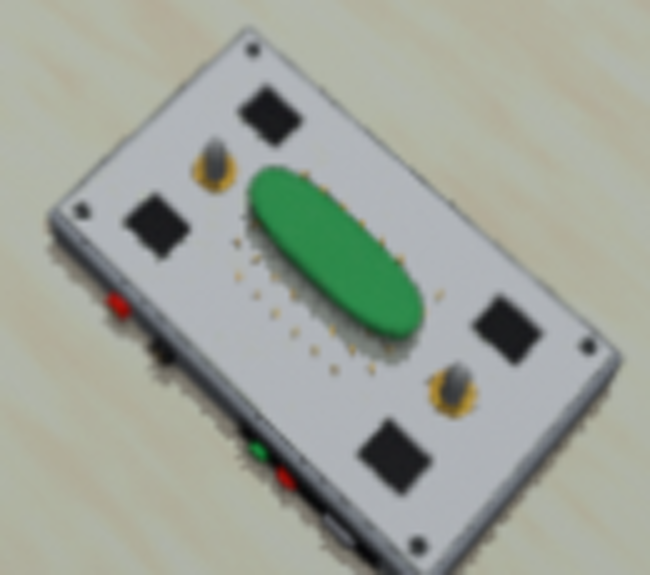

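The enlarged crop shows the green brush lying between the dowels, at bed-crop (390,268), so that one is confirmed. The handle post tops in the left crop are at about (153,290) and (468,325).

```bash
python3 - <<'E'
from h import *
t=optics.capture("top"); s=optics.capture("scene")
L=lambda X,Y:(180+(X+.5)/7-.5,225+(Y+.5)/7-.5)
R=lambda X,Y:(365+(X+.5)/7-.5,245+(Y+.5)/7-.5)
SL=lambda X,Y:(155+(X+.5)/6-.5,175+(Y+.5)/6-.5)
SR=lambda X,Y:(290+(X+.5)/5-.5,285+(Y+.5)/5-.5)
def rep(n,c,f,pts,z):
    P=np.array([onplane(c,f(*p),z) for p in pts]); m=P.mean(0)
    print(n,m.round(4),[q.round(4).tolist()[:2] for q in P]); return P
ang=lambda a,b: np.degrees(np.arctan2(-(a-b)[0],(a-b)[1]))  # yaw of +y axis, a=+y end
p=rep("bedscrews",t,R,[(162,84),(655,185),(608,468),(110,369)],.03); print(ang(p[0],p[1]),ang(p[3],p[2]))
p=rep("bedpads",t,R,[(226,147),(575,217),(545,405),(194,335)],.033); print(ang(p[0],p[1]),ang(p[3],p[2]))
p=rep("rings",t,R,[(209,241),(558,311)],.03); print(ang(*p))
p=rep("pads scene",s,SR,[(270,115),(507,328),(395,457),(157,225)],.033);print(ang(p[0],p[1]),ang(p[3],p[2]))
p=rep("rings scene",s,SR,[(213,170),(453,394)],.03);print(ang(*p))
p=rep("brush",t,R,[(390,268),(268,245),(513,292)],.05);print(ang(p[1],p[2]))
p=rep("brush sc",s,SR,[(335,250)],.05)
p=rep("cradle",t,L,[(112,122),(708,185),(670,475),(72,412)],.022);print(ang(p[0],p[1]),ang(p[3],p[2]))
p=rep("blocks",t,L,[(100,272),(650,331)],.044);print(ang(*p))
p=rep("plate",t,L,[(190,157),(608,203),(583,440),(157,400)],.027);print(ang(p[0],p[1]),ang(p[3],p[2]))
p=rep("posts",t,L,[(153,290),(468,325)],.141);print(ang(*p), np.linalg.norm(p[0]-p[1]))
p=rep("posts sc",s,SL,[(155,68),(318,187)],.141);print(ang(*p), np.linalg.norm(p[0]-p[1]))
st=r.read_state();print(st['time'])
E
```

```text
bedscrews [ 0.4112 -0.2259  0.03  ] [[0.479, -0.1503], [0.4412, -0.3227], [0.3442, -0.3014], [0.3805, -0.129]]
-12.346791130854735 -11.900418077039358
bedpads [ 0.4115 -0.2256  0.033 ] [[0.4567, -0.1716], [0.4307, -0.2931], [0.3663, -0.2796], [0.392, -0.1583]]
-12.09112174346675 -11.95427206830356
rings [ 0.4111 -0.2258  0.03  ] [[0.4241, -0.1651], [0.3982, -0.2865]]
-12.053602545634078
pads scene [ 0.411  -0.2257  0.033 ] [[0.4562, -0.172], [0.4304, -0.2929], [0.3657, -0.2795], [0.3918, -0.1584]]
-12.042291097531068 -12.122856142704006
rings scene [ 0.4114 -0.2255  0.03  ] [[0.4244, -0.1642], [0.3984, -0.2868]]
-11.995072613502703
brush [ 0.4152 -0.2237  0.05  ] [[0.4153, -0.2236], [0.4237, -0.1819], [0.4066, -0.2656]]
-11.577209511761927
brush sc [ 0.415 -0.225  0.05 ] [[0.415, -0.225]]
cradle [0.4581 0.2278 0.022 ] [[0.5216, 0.3279], [0.4964, 0.1148], [0.395, 0.1285], [0.4196, 0.3401]]
-6.763105661489667 -6.651460279277506
blocks [0.4576 0.2289 0.044 ] [[0.4691, 0.3247], [0.4462, 0.1331]]
-6.802144776476618
plate [0.4577 0.2289 0.027 ] [[0.5087, 0.2984], [0.4905, 0.1498], [0.4079, 0.1586], [0.4237, 0.3087]]
-6.997263300205163 -6.021571142440606
posts [0.4593 0.2294 0.141 ] [[0.4654, 0.2792], [0.4532, 0.1796]]
-7.008569708930587 0.10035426521758078
posts sc [0.4565 0.2249 0.141 ] [[0.4612, 0.2734], [0.4518, 0.1764]]
-5.538656009463306 0.097463666903955
0.35
```

View pics/wrist0.png

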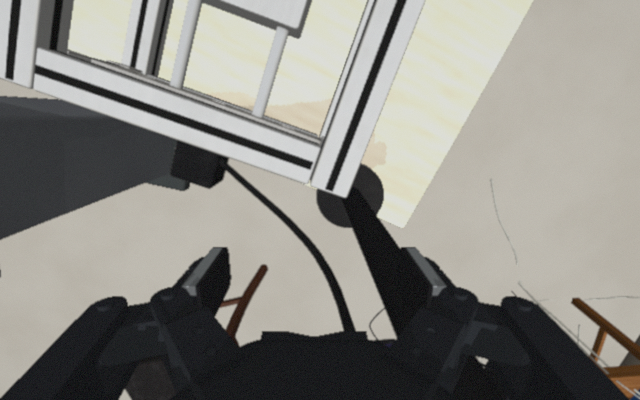

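```bash
python3 - <<'E'
from h import *
t=optics.capture("top"); s=optics.capture("scene")
crop(t,"topF",440,80,640,400,1.8)
for n,uv,z in [("cap",(319,275),.05),("cup",(323,240),.087),("bottle",(399,158),.06),("pinkR",(433,176),.02),("cutterR",(357,186),.01),("cutL",(303,190),.01),("spot",(380,212),0),("meterBL",(297,152),0),("meterBR",(364,152),0),("frame_nearTL",(500,220),0),("boxBL",(465,225),0)]:
    print(n,onplane(t,uv,z).round(3))
for p in [(.143,-.634,.405),(.143,-.634,.23)]:
    print(proj(t,p),proj(s,p))
# triangulate-ish: frame top corner in scene
E
```

```text
cap [0.437 0.02  0.05 ]
cup [0.52  0.009 0.087]
bottle [ 0.72  -0.181  0.06 ]
pinkR [ 0.681 -0.274  0.02 ]
cutterR [ 0.659 -0.08   0.01 ]
cutL [0.651 0.058 0.01 ]
spot [ 0.593 -0.139  0.   ]
meterBL [0.753 0.073 0.   ]
meterBR [ 0.751 -0.102  0.   ]
frame_nearTL [ 0.568 -0.446  0.   ]
boxBL [ 0.556 -0.356  0.   ]
[750.63935423 476.92026969] [696.97602072 725.85459832]
[660.30101737 429.716024  ] [613.30709577 735.24801081]
```

View pics/topF.png

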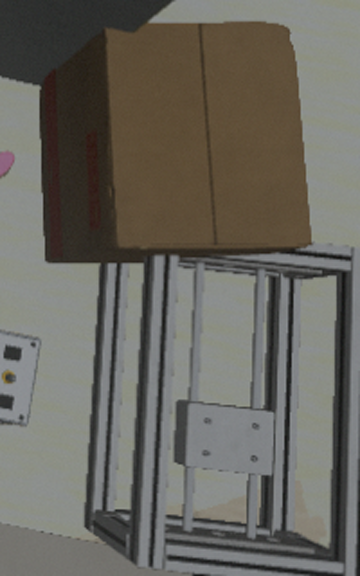

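```bash
python3 - <<'E'
from h import *
t=optics.capture("top"); w=optics.capture("wrist")
o,a=ray(w,(310,185)); _,b=ray(w,(35,90)); n=np.cross(a,b)
for uv in [(517,393),(531,393),(600,398)]:
    O,d=ray(t,uv); k=n@(o-O)/(n@d); print(uv,(O+k*d).round(3))
E
```

```text
(517, 393) [ 0.18 -0.41  0.12]
(531, 393) [ 0.154 -0.477  0.041]
(600, 398) [ 0.087 -0.739 -0.117]
```

Call:
{"method": "apply_moves", "body": {"xyz": [[0,0,0.04],[0,0,0.04],[0.015,0.03,0.01],[0.02,0.035,0],[0.02,0.035,0]], "angular": [[0,0,0],[0,0,0],[0,0,5],[0,0,6],[0,0,6]], "gripper": [-1,-1,-1,-1,-1], "force": 40}}

```text
time: 0.97
position: [0.198, -0.5335, 0.4962]
tool_rot: [0.966, 0.258, 0.0, 0.002]
ft_force: [0.4, -0.0, 0.1]
opening: 0.0852
```

Call:
{"method": "apply_moves", "body": {"xyz": [[0.022,0.031,0],[0.022,0.031,0],[0.022,0.031,0],[0.022,0.031,-0.01],[0.022,0.031,-0.015]], "angular": [[0,0,5],[0,0,5],[0,0,5],[0,0,5],[0,0,5]], "gripper": [-1,-1,-1,-1,-1]}}

```text
time: 1.38
position: [0.309, -0.3776, 0.4713]
tool_rot: [0.887, 0.461, 0.0, 0.002]
ft_force: [1.0, 0.7, -0.5]
opening: 0.0854
```

Call:
{"method": "apply_moves", "body": {"xyz": [[0.022,0.031,-0.015],[0.022,0.031,-0.015],[0.022,0.031,-0.015],[0.022,0.031,-0.015],[0.019,0.03,-0.025]], "angular": [[0,0,5],[0,0,5],[0,0,5],[0,0,4],[0,0,4.5]], "gripper": [-1,-1,-1,-1,-1]}}

```text
time: 1.8
position: [0.416, -0.2244, 0.387]
tool_rot: [0.775, 0.632, 0.001, 0.002]
ft_force: [0.4, 0.1, -0.6]
opening: 0.0852
```

```bash
cat > st.py <<'E'
from h import *
from scipy.spatial.transform import Rotation as Ro
s=r.read_state(); R=Ro.from_quat(s['tool_rot']).as_matrix()
print('t',round(s['time'],2),'tcp',s['position'].round(4),'grasp',(s['position']+.155*R[:,2]).round(4),'yang',np.degrees(np.arctan2(R[1,1],R[0,1])).round(2),'z',R[:,2].round(3),'F',s['ft_force'].round(1),'M',s['moment'].round(2),'op',s['opening'].round(4),'q',s['qpos'].round(2))
E
python3 st.py
```

```text
Traceback (most recent call last):
  File "st.py", line 4, in <module>
    print('t',round(s['time'],2),'tcp',s['position'].round(4),'grasp',(s['position']+.155*R[:,2]).round(4),'yang',np.degrees(np.arctan2(R[1,1],R[0,1])).round(2),'z',R[:,2].round(3),'F',s['ft_force'].round(1),'M',s['moment'].round(2),'op',s['opening'].round(4),'q',s['qpos'].round(2))
                                                                                                                                                                                                                                              ^^^^^^^^^^^^^^^^^^
AttributeError: 'float' object has no attribute 'round'
```

Call:
{"method": "apply_moves", "body": {"xyz": [[-0.001,0,-0.04],[0,0,-0.04],[0,0,-0.04],[0,0,-0.04],[0,0,-0.022]], "angular": [[0,0,0],[0,0,0],[0,0,0],[0,0,0],[0,0,0]], "gripper": [-1,-1,-1,-1,-1]}}

```text
time: 2.22
position: [0.4116, -0.2255, 0.2003]
tool_rot: [0.776, 0.631, -0.001, -0.002]
ft_force: [-0.6, -0.0, -0.1]
opening: 0.0853
```

```bash
sed -i "s/s\['opening'\].round(4)/round(s['opening'],4)/" st.py; python3 st.py; python3 -c "
from h import *
cv2.imwrite('pics/w1.png',optics.capture('wrist')['img'][:,:,::-1])"
```

```text
t 2.22 tcp [ 0.4116 -0.2255  0.2003] grasp [ 0.411  -0.2251  0.0453] yang -11.77 z [-0.004  0.003 -1.   ] F [-0.6 -0.  -0.1] M [-0.03  0.01 -0.02] op 0.0853 q [ 0.73  0.37 -0.37  2.13  0.21  0.67  0.01]
```

View pics/w1.png

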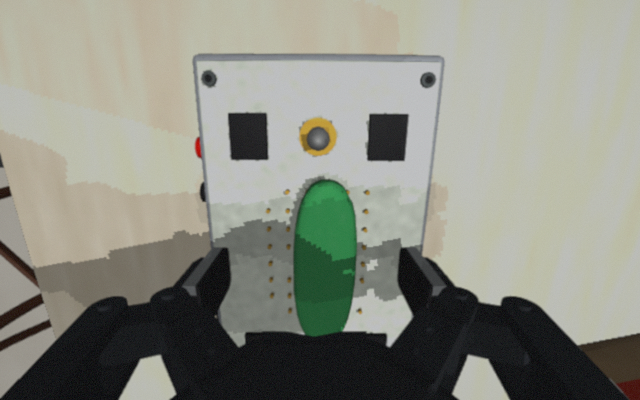

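The wrist view shows the green brush centred between the open fingers at about (325,260). I'll close on it.

Call:
{"method": "apply_moves", "body": {"xyz": [[0.003,0,0.004],[0,0,0],[0,0,0],[0,0,0],[0,0,0]], "angular": [[0,0,0],[0,0,0],[0,0,0],[0,0,0],[0,0,0]], "gripper": [-1,1,1,1,1], "force": 40}}

```text
time: 2.68
position: [0.4169, -0.2267, 0.2094]
tool_rot: [0.776, 0.631, 0.001, 0.002]
ft_force: [0.1, 0.1, 1.1]
opening: 0.0389
```

Call:
{"method": "apply_moves", "body": {"xyz": [[0,0,0],[0,0,0],[0,0,0.02],[0,0,0.04],[0,0,0.04]], "angular": [[0,0,0],[0,0,0],[0,0,0],[0,0,0],[0,0,0]], "gripper": [1,1,1,1,1]}}

```text
time: 3.1
position: [0.4153, -0.2259, 0.3082]
tool_rot: [0.776, 0.631, -0.0, -0.002]
ft_force: [0.9, -1.7, -1.1]
opening: 0.0272
```

```bash
python3 st.py; python3 -c "
from h import *
cv2.imwrite('pics/w2.png',optics.capture('wrist')['img'][:,:,::-1])"
```

```text
t 3.1 tcp [ 0.4153 -0.2259  0.3082] grasp [ 0.4149 -0.2256  0.1532] yang -11.77 z [-0.003  0.002 -1.   ] F [ 0.9 -1.7 -1.1] M [-0.06 -0.1  -0.02] op 0.0272 q [ 0.78  0.21 -0.41  2.05  0.1   0.91  0.1 ]
```

View pics/w2.png

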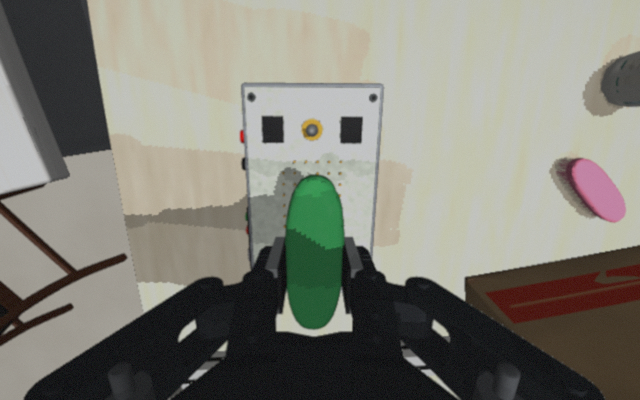

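Call:
{"method": "apply_moves", "body": {"xyz": [[0.032,0.019,0.0],[0.032,0.019,0],[0.032,0.019,0],[0.032,0.019,-0.01],[0.032,0.02,-0.02]], "angular": [[0,0,0],[0,0,0],[0,0,0],[0,0,0],[0,0,0]], "gripper": [1,1,1,1,1]}}

```text
time: 3.57
position: [0.578, -0.1302, 0.2807]
tool_rot: [0.776, 0.63, 0.002, 0.003]
ft_force: [0.2, -0.9, -0.0]
opening: 0.0278
```

Call:
{"method": "apply_moves", "body": {"xyz": [[0,0,-0.04],[0,0,-0.035],[0,0,-0.015],[0,0,0],[0,0,0]], "angular": [[0,0,0],[0,0,0],[0,0,0],[0,0,0],[0,0,0]], "gripper": [1,1,1,1,1]}}

```text
time: 3.98
position: [0.5752, -0.1308, 0.1879]
tool_rot: [0.776, 0.631, -0.0, -0.0]
ft_force: [0.5, 0.4, -0.5]
opening: 0.0273
```

```bash
python3 st.py
```

```text
t 3.98 tcp [ 0.5752 -0.1308  0.1879] grasp [ 0.5751 -0.1307  0.0329] yang -11.79 z [-0.001  0.    -1.   ] F [ 0.5  0.4 -0.5] M [ 0.   -0.04  0.04] op 0.0273 q [ 0.46  0.57 -0.41  1.86  0.31  0.78 -0.31]
```

Call:
{"method": "apply_moves", "body": {"xyz": [[0,0,-0.006],[0,0,-0.003],[0,0,0]], "angular": [[0,0,0],[0,0,0],[0,0,0]], "gripper": [1,1,1]}}

```text
time: 4.23
position: [0.5757, -0.131, 0.1801]
tool_rot: [0.776, 0.631, 0.0, 0.001]
ft_force: [-0.2, -0.5, -1.4]
opening: 0.0276
```

Call:
{"method": "apply_moves", "body": {"xyz": [[0,0,-0.002],[0,0,-0.001],[0,0,0]], "angular": [[0,0,0],[0,0,0],[0,0,0]], "gripper": [1,1,1]}}

```text
time: 4.48
position: [0.5761, -0.1309, 0.1793]
tool_rot: [0.776, 0.631, -0.0, 0.001]
ft_force: [-5.6, 0.1, 14.8]
opening: 0.0278
```

Call:
{"method": "apply_moves", "body": {"xyz": [[0,0,0.001],[0,0,0],[0,0,0],[0,0,0.02],[0,0,0.04]], "angular": [[0,0,0],[0,0,0],[0,0,0],[0,0,0],[0,0,0]], "gripper": [-0.5,-0.5,-0.5,-0.5,-0.5]}}

```text
time: 4.9
position: [0.5729, -0.1307, 0.2332]
tool_rot: [0.776, 0.631, -0.003, -0.004]
ft_force: [0.2, -0.4, 0.1]
opening: 0.0643
```

```bash
python3 st.py; python3 -c "
from h import *
cv2.imwrite('pics/w3.png',optics.capture('wrist')['img'][:,:,::-1])"
```

```text
t 4.9 tcp [ 0.5729 -0.1307  0.2332] grasp [ 0.5713 -0.1303  0.0782] yang -11.78 z [-0.01   0.002 -1.   ] F [ 0.2 -0.4  0.1] M [-0.   -0.05 -0.01] op 0.0643 q [ 0.49  0.5  -0.43  1.84  0.27  0.87 -0.28]
```

View pics/w3.png

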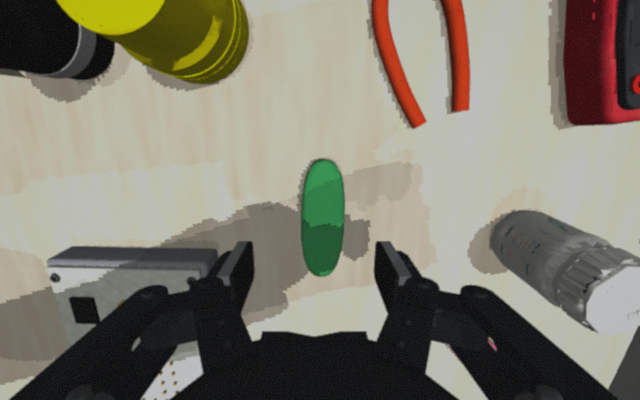

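The green brush lies flat on the desk at about (322,215), clear of everything else. Next I'll close the fingers and go to the -y side of the handle.

Call:
{"method": "apply_moves", "body": {"xyz": [[0,0,0.04],[0,0,0.04],[-0.016,0.035,0.01],[-0.016,0.035,0],[-0.016,0.035,0]], "angular": [[0,0,0],[0,0,0],[0,0,1],[0,0,1],[0,0,1]], "gripper": [1,1,1,1,1]}}

```text
time: 5.37
position: [0.5274, -0.025, 0.3287]
tool_rot: [0.76, 0.65, 0.001, 0.001]
ft_force: [0.2, 0.7, 0.3]
opening: 0.0033
```

Call:
{"method": "apply_moves", "body": {"xyz": [[-0.016,0.035,0],[-0.016,0.035,0],[-0.016,0.035,0],[-0.014,0.03,-0.01],[-0.008,0.02,-0.01]], "angular": [[0,0,1],[0,0,1],[0,0,0],[0,0,0],[0,0,0]], "gripper": [1,1,1,1,1]}}

```text
time: 5.78
position: [0.4558, 0.1327, 0.3078]
tool_rot: [0.746, 0.665, 0.001, 0.0]
ft_force: [0.3, 0.6, -1.0]
opening: 0.0001
```

```bash
python3 st.py; python3 -c "
from h import *
cv2.imwrite('pics/w4.png',optics.capture('wrist')['img'][:,:,::-1])
crop(optics.capture('top'),'t4',180,200,320,310,5)"
```

```text
t 5.78 tcp [0.4558 0.1327 0.3078] grasp [0.4562 0.1328 0.1528] yang -6.56 z [ 0.002  0.001 -1.   ] F [ 0.3  0.6 -1. ] M [-0.03  0.01 -0.04] op 0.0001 q [ 0.2   0.23 -0.64  2.04  0.18  0.92 -0.66]
```

View pics/w4.png

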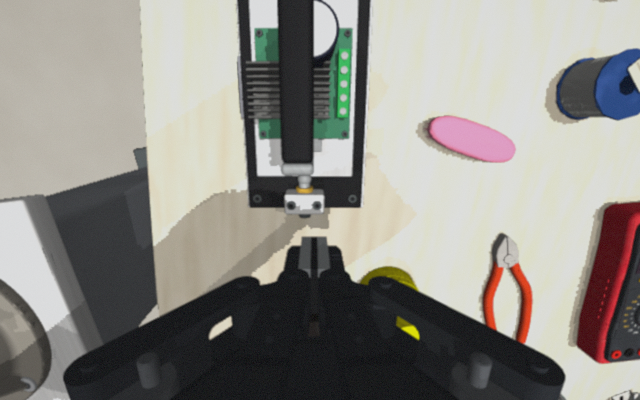

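View pics/t4.png

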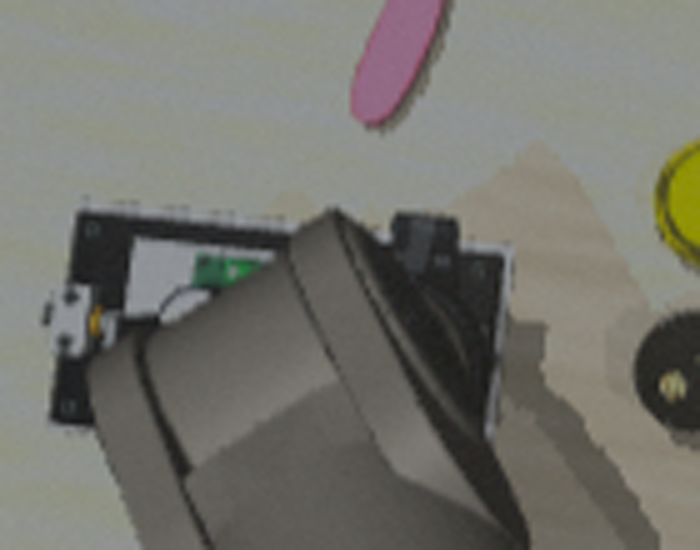

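```bash
python3 - <<'E'
from h import *
w=optics.capture("wrist")
for uv,z in [((297,168),.141),((283,160),.14),((313,160),.14),((280,10),.14),((313,10),.14),((304,205),.044)]:
    p=onplane(w,uv,z); d=p[:2]-np.array([.4577,.2286]); a=np.radians(-6.75)
    print(uv,p.round(4),'carrier xy', (d[0]*np.cos(a)+d[1]*np.sin(a)).round(4), (-d[0]*np.sin(a)+d[1]*np.cos(a)).round(4))
E
```

```text
(297, 168) [0.4522 0.1808 0.141 ] carrier xy 0.0002 -0.0481
(283, 160) [0.4459 0.1852 0.14  ] carrier xy -0.0066 -0.0444
(313, 160) [0.4603 0.1837 0.14  ] carrier xy 0.0078 -0.0443
(280, 10) [0.4534 0.2488 0.14  ] carrier xy -0.0066 0.0196
(313, 10) [0.4673 0.2472 0.14  ] carrier xy 0.0074 0.0196
(304, 205) [0.4463 0.133  0.044 ] carrier xy -0.0 -0.0963
```

Call:
{"method": "apply_moves", "body": {"xyz": [[-0.01,0.001,-0.006],[0,0,-0.007],[0.002,0.014,0],[0,0,0]], "angular": [[0,0,0],[0,0,0],[0,0,0],[0,0,0]], "gripper": [1,1,1,1]}}

```text
time: 6.27
position: [0.4503, 0.1448, 0.2941]
tool_rot: [0.748, 0.664, 0.001, -0.0]
ft_force: [-0.1, 0.2, -0.6]
opening: 0.0002
```

```bash
cat >> st.py <<'E'
d=(s['position']+.155*R[:,2])[:2]-np.array([.4577,.2286]); a=np.radians(-6.75)
print("cradle frame", (d[0]*np.cos(a)+d[1]*np.sin(a)).round(4), (-d[0]*np.sin(a)+d[1]*np.cos(a)).round(4))
E
python3 st.py
```

```text
t 6.27 tcp [0.4503 0.1448 0.2941] grasp [0.4504 0.1451 0.1391] yang -6.79 z [ 0.001  0.002 -1.   ] F [-0.1  0.2 -0.6] M [ 0.02  0.01 -0.03] op 0.0002 q [ 0.17  0.25 -0.65  2.06  0.19  0.89 -0.7 ]
cradle frame 0.0026 -0.0838
```

Call:
{"method": "apply_moves", "body": {"xyz": [[-0.001,0.005,0],[0,0.005,0],[0,0.005,0],[0,0.004,0],[0,0,0]], "angular": [[0,0,0],[0,0,0],[0,0,0],[0,0,0],[0,0,0]], "gripper": [1,1,1,1,1]}}

```text
time: 6.68
position: [0.4485, 0.1641, 0.2945]
tool_rot: [0.747, 0.664, 0.0, -0.0]
ft_force: [-0.2, -0.2, 0.6]
opening: 0.0002
```

Call:
{"method": "apply_moves", "body": {"xyz": [[0.001,0.004,0],[0.001,0.003,0],[0,0.003,0],[0,0,0]], "angular": [[0,0,0],[0,0,0],[0,0,0],[0,0,0]], "gripper": [1,1,1,1]}}

```text
time: 7.02
position: [0.4503, 0.1685, 0.2934]
tool_rot: [0.749, 0.663, -0.006, 0.003]
ft_force: [-1.6, -12.4, 4.7]
opening: -0.0002
```

```bash
python3 st.py
```

```text
t 7.02 tcp [0.4503 0.1685 0.2934] grasp [0.4496 0.1667 0.1385] yang -6.94 z [-0.005 -0.011 -1.   ] F [ -1.6 -12.4   4.7] M [-2.54  0.4   0.01] op -0.0002 q [ 0.12  0.27 -0.65  2.04  0.22  0.91 -0.77]
cradle frame -0.0008 -0.0624
```

Call:
{"method": "apply_moves", "body": {"xyz": [[0,0.004,0],[0.001,0.004,0],[0,0.003,0],[0,0,0]], "angular": [[0,0,0],[0,0,0],[0,0,0],[0,0,0]], "gripper": [1,1,1,1]}}

```text
time: 7.35
position: [0.4518, 0.1813, 0.2936]
tool_rot: [0.749, 0.662, -0.002, 0.001]
ft_force: [0.2, 0.5, 0.2]
opening: 0.0001
```

```bash
python3 st.py
```

```text
t 7.35 tcp [0.4518 0.1813 0.2936] grasp [0.4516 0.1806 0.1386] yang -7.04 z [-0.002 -0.004 -1.   ] F [0.2 0.5 0.2] M [ 0.09 -0.07 -0.03] op 0.0001 q [ 0.1   0.28 -0.65  2.02  0.22  0.91 -0.8 ]
cradle frame -0.0004 -0.0484
```

```bash
python3 -c "
from h import *
cv2.imwrite('pics/w5.png',optics.capture('wrist')['img'][:,:,::-1])
crop(optics.capture('scene'),'s5',130,140,330,290,4)"
```

```text
(no output)
```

View pics/w5.png

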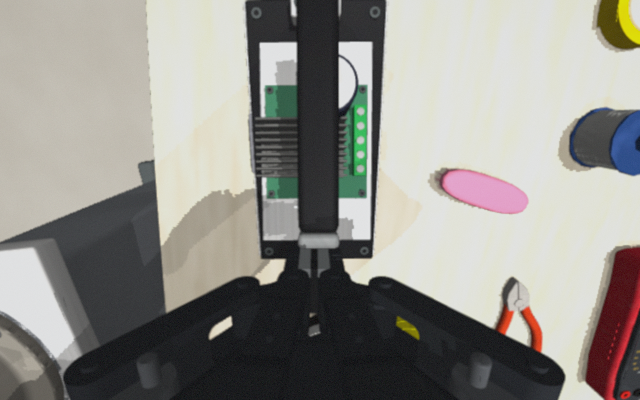

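View pics/s5.png

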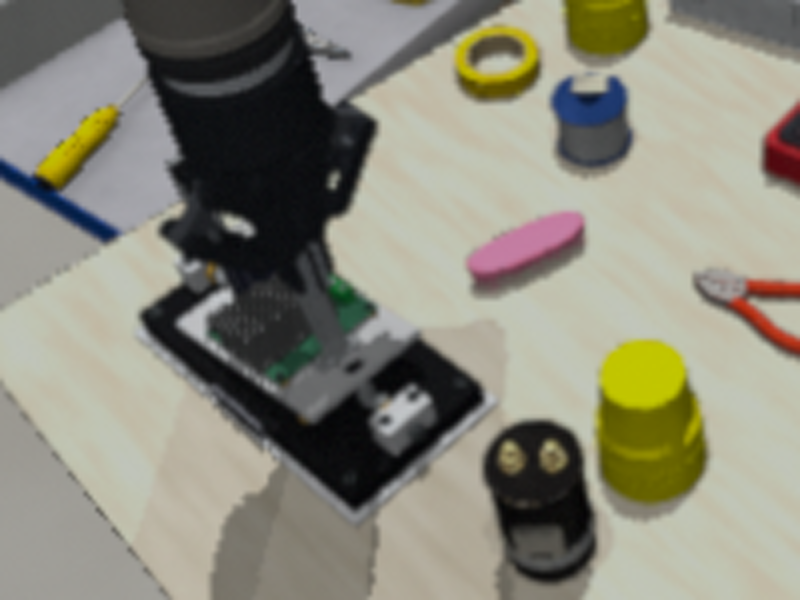

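The wrist and scene views show the -y end of the plate raised, at crop (355,375), with the handle leaning to +y. I'll back off and go over the top to the +y post.

Call:
{"method": "apply_moves", "body": {"xyz": [[-0.002,-0.015,0],[0,-0.004,0.03],[0,0,0.042],[0.004,0.033,0],[0.004,0.033,0]], "angular": [[0,0,0],[0,0,0],[0,0,0],[0,0,0],[0,0,0]], "gripper": [1,1,1,1,1]}}

```text
out of range; nothing moved
```

Call:
{"method": "apply_moves", "body": {"xyz": [[-0.002,-0.015,0],[0,-0.004,0.03],[0,0,0.041],[0.004,0.033,0],[0.004,0.033,0]], "angular": [[0,0,0],[0,0,0],[0,0,0],[0,0,0],[0,0,0]], "gripper": [1,1,1,1,1]}}

```text
time: 7.87
position: [0.4589, 0.2313, 0.3683]
tool_rot: [0.749, 0.662, 0.003, 0.002]
ft_force: [0.2, 0.9, 0.6]
opening: 0.0003
```

Call:
{"method": "apply_moves", "body": {"xyz": [[0.004,0.033,0],[0.004,0.033,0],[0.004,0.035,0],[0,0.005,0],[0,0,0]], "angular": [[0,0,0],[0,0,0],[0,0,0],[0,0,0],[0,0,0]], "gripper": [1,1,1,1,1]}}

```text
time: 8.28
position: [0.4682, 0.3409, 0.3654]
tool_rot: [0.746, 0.666, 0.001, -0.002]
ft_force: [-0.2, -0.5, 0.2]
opening: -0.0001
```

```bash
python3 st.py;python3 -c "
from h import *
crop(optics.capture('scene'),'s6',130,120,330,270,4)"
```

```text
t 8.28 tcp [0.4682 0.3409 0.3654] grasp [0.468  0.3414 0.2104] yang -6.44 z [-0.001  0.003 -1.   ] F [-0.2 -0.5  0.2] M [-0.02  0.02 -0.05] op -0.0001 q [-0.13  0.38 -0.72  1.74  0.27  1.12 -1.05]
cradle frame -0.003 0.1132
```

View pics/s6.png

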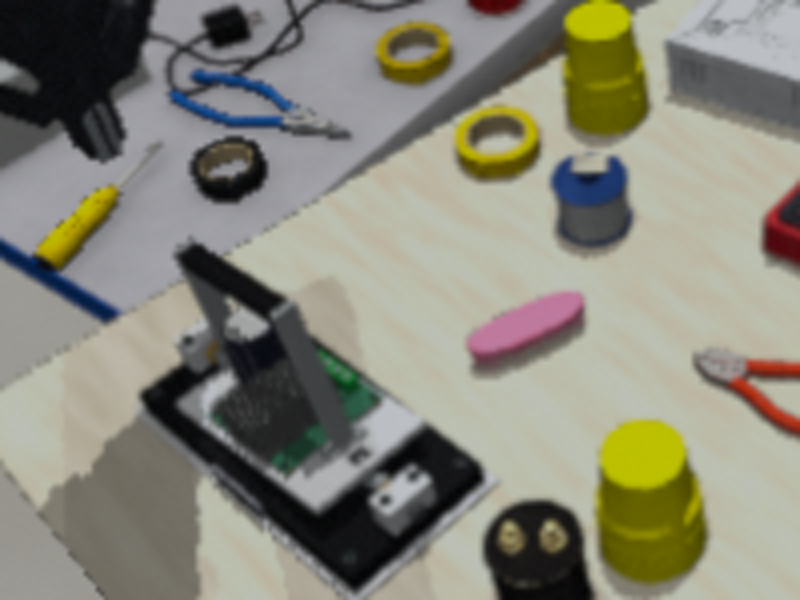

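The -y end stays up and the handle leans to +y. Now I'll lower and push the +y post.

Call:
{"method": "apply_moves", "body": {"xyz": [[0.003,0,-0.035],[0,0,-0.035],[0,-0.005,0],[-0.001,-0.01,0],[0,0,0]], "angular": [[0,0,0],[0,0,0],[0,0,0],[0,0,0],[0,0,0]], "gripper": [1,1,1,1,1]}}

```text
time: 8.75
position: [0.4723, 0.3194, 0.2962]
tool_rot: [0.749, 0.663, -0.0, 0.001]
ft_force: [0.2, -0.3, -0.3]
opening: 0.0001
```

Call:
{"method": "apply_moves", "body": {"xyz": [[-0.001,-0.005,0],[0,-0.005,0],[-0.001,-0.005,0],[0,-0.005,0],[0,0,0]], "angular": [[0,0,0],[0,0,0],[0,0,0],[0,0,0],[0,0,0]], "gripper": [1,1,1,1,1]}}

```text
time: 9.17
position: [0.4699, 0.303, 0.297]
tool_rot: [0.748, 0.664, 0.003, -0.0]
ft_force: [0.6, 4.7, 1.8]
opening: -0.0003
```

```bash
python3 st.py
```

```text
t 9.17 tcp [0.4699 0.303  0.297 ] grasp [0.4704 0.3037 0.142 ] yang -6.8 z [ 0.004  0.004 -1.   ] F [0.6 4.7 1.8] M [ 0.92 -0.09 -0.02] op -0.0003 q [-0.09  0.41 -0.69  1.86  0.32  0.97 -1.04]
cradle frame 0.0038 0.0761
```

Call:
{"method": "apply_moves", "body": {"xyz": [[-0.003,-0.005,0],[-0.001,-0.005,0],[0,-0.005,0],[0,0,0]], "angular": [[0,0,0],[0,0,0],[0,0,0],[0,0,0]], "gripper": [1,1,1,1]}}

```text
time: 9.5
position: [0.4663, 0.2952, 0.3002]
tool_rot: [0.746, 0.666, 0.011, -0.004]
ft_force: [2.7, 16.1, 7.4]
opening: -0.0001
```

```bash
python3 st.py
```

```text
t 9.5 tcp [0.4663 0.2952 0.3002] grasp [0.468  0.2984 0.1453] yang -6.53 z [ 0.011  0.021 -1.   ] F [ 2.7 16.1  7.4] M [ 3.18 -0.41  0.02] op -0.0001 q [-0.07  0.39 -0.7   1.88  0.3   0.95 -1.02]
cradle frame 0.002 0.0705
```

Call:
{"method": "apply_moves", "body": {"xyz": [[-0.001,-0.004,-0.001],[0,-0.004,-0.001],[0,0,0]], "angular": [[0,0,0],[0,0,0],[0,0,0]], "gripper": [1,1,1]}}

```text
time: 9.75
position: [0.465, 0.2823, 0.2955]
tool_rot: [0.747, 0.665, 0.005, -0.001]
ft_force: [1.2, 8.2, 4.4]
opening: -0.0001
```

```bash
python3 st.py
```

```text
t 9.75 tcp [0.465  0.2823 0.2955] grasp [0.4659 0.2836 0.1405] yang -6.71 z [ 0.005  0.008 -1.   ] F [1.2 8.2 4.4] M [ 1.77 -0.22  0.02] op -0.0001 q [-0.05  0.39 -0.7   1.9   0.3   0.95 -1.01]
cradle frame 0.0016 0.0556
```

```bash
python3 -c "
from h import *
crop(optics.capture('scene'),'s7',140,150,270,260,6)
cv2.imwrite('pics/w7.png',optics.capture('wrist')['img'][:,:,::-1])"
```

View pics/s7.png

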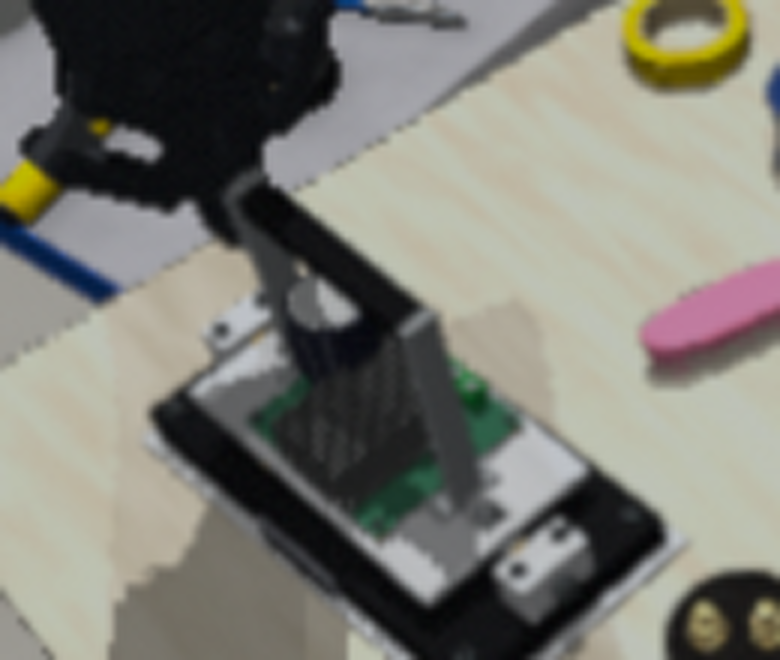

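View pics/w7.png

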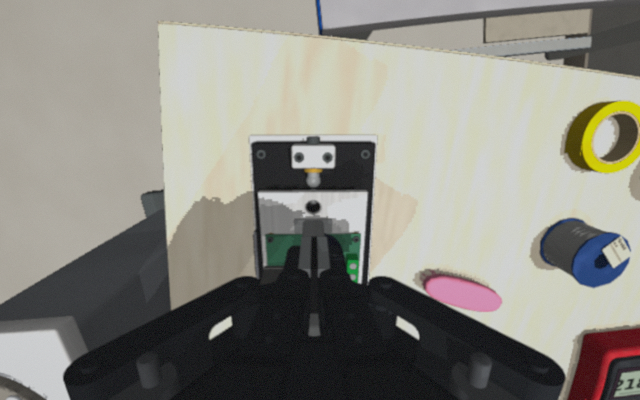

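The +y end looks to have popped, since the dowel shows in its hole at wrist pixel (314,207) and the plate edge is clear of the ball. I'll let go and look.

Call:
{"method": "apply_moves", "body": {"xyz": [[0.001,0.01,0],[0.002,0.02,0],[0.002,0.02,0],[0,0,0.035],[0,0,0.04]], "angular": [[0,0,0],[0,0,0],[0,0,0],[0,0,0],[0,0,0]], "gripper": [1,1,1,1,1]}}

```text
time: 10.27
position: [0.4683, 0.3286, 0.3653]
tool_rot: [0.747, 0.665, -0.005, -0.001]
ft_force: [1.6, -0.0, -0.8]
opening: 0.0002
```

```bash
python3 st.py;python3 -c "
from h import *
crop(optics.capture('scene'),'s8',140,150,270,260,6)
crop(optics.capture('top'),'t8',180,225,290,305,7)
cv2.imwrite('pics/w8.png',optics.capture('wrist')['img'][:,:,::-1])"
```

```text
t 10.27 tcp [0.4683 0.3286 0.3653] grasp [0.4669 0.3277 0.2103] yang -6.66 z [-0.009 -0.006 -1.   ] F [ 1.6 -0.  -0.8] M [ 0.06 -0.1   0.02] op 0.0002 q [-0.11  0.37 -0.72  1.75  0.26  1.13 -1.03]
cradle frame -0.0025 0.0995
```

View pics/s8.png

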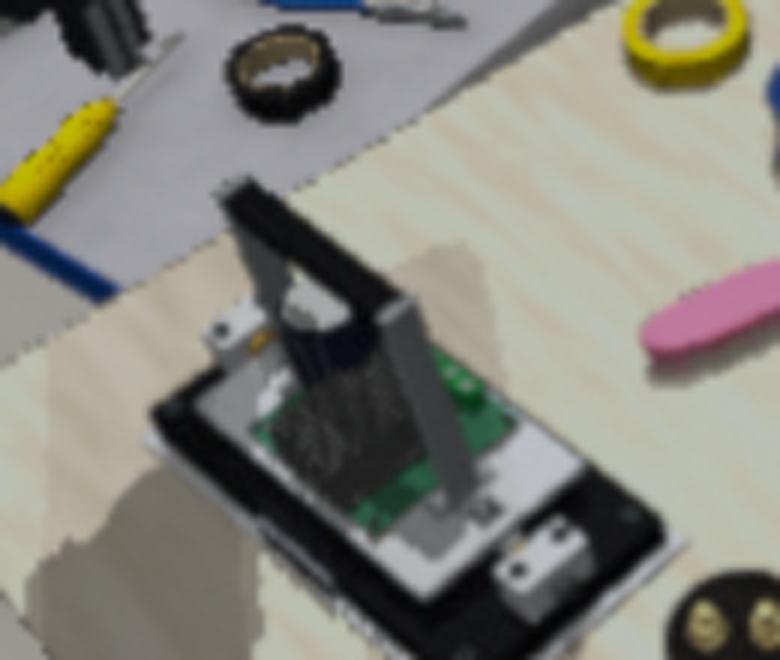

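View pics/t8.png

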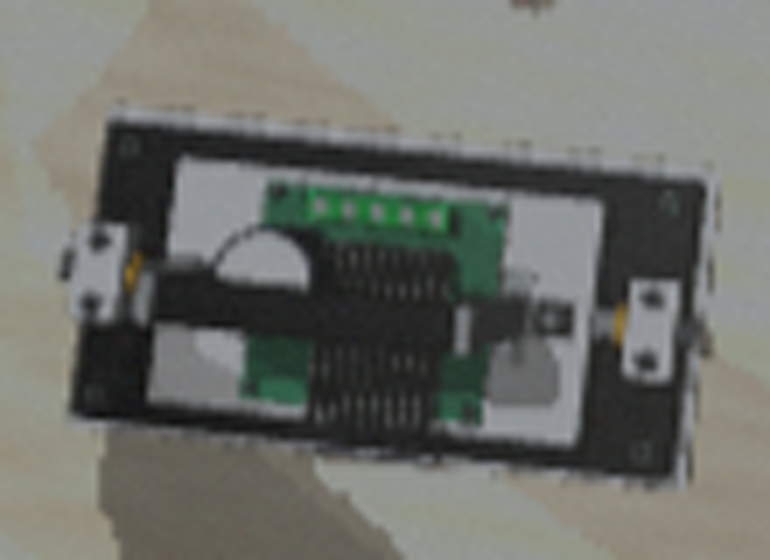

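View pics/w8.png

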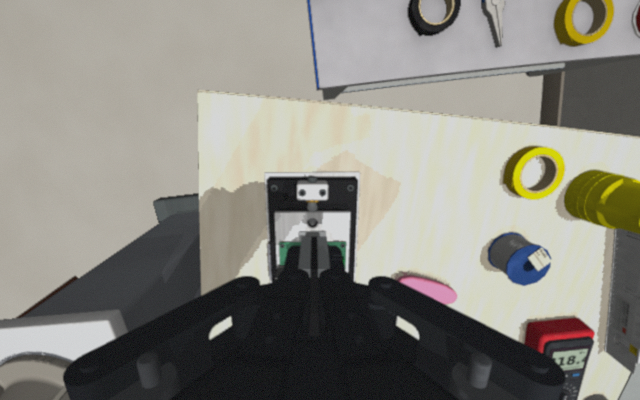

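```bash
cat > tri.py <<'E'
from h import *
def tri(c1,p1,c2,p2):
    o,d=ray(c1,p1);O,D=ray(c2,p2);d=d/np.linalg.norm(d);D=D/np.linalg.norm(D)
    k=np.linalg.lstsq(np.stack([d,-D],1),O-o,rcond=None)[0]; a=o+k[0]*d;b=O+k[1]*D
    return (a+b)/2,np.linalg.norm(a-b)
def cf(p):
    d=p[:2]-np.array([.4577,.2286]); a=np.radians(-6.75)
    return [round(d[0]*np.cos(a)+d[1]*np.sin(a),4), round(-d[0]*np.sin(a)+d[1]*np.cos(a),4),round(p[2],4)]
E
python3 - <<'E'
from tri import *
t=optics.capture("top"); s=optics.capture("scene")
L=lambda X,Y:(180+(X+.5)/7-.5,225+(Y+.5)/7-.5)
SL=lambda X,Y:(155+(X+.5)/6-.5,175+(Y+.5)/6-.5)
S8=lambda X,Y:(140+(X+.5)/6-.5,150+(Y+.5)/6-.5)
for n,a,b in [("stuck L",L(153,290),SL(155,68)),("stuck R",L(468,325),SL(318,187)),("now L",L(145,287),S8(235,188)),("now R",L(463,326),S8(395,310)),
 ("stuck plateTR",L(608,203),SL(502,333)),("now plate TR",L(606,203),S8(590,466)),("stuck plateBR",L(583,440),SL(343,468)),("now plateBR",L(580,445),S8(430,600)),("stuck TL",L(190,157),SL(190,225))]:
    p,e=tri(t,a,s,b); print(n,cf(p),round(e,4))
E
```

```text
stuck L [np.float64(0.0013), np.float64(0.0533), np.float64(0.1328)] 0.0002
stuck R [np.float64(0.0015), np.float64(-0.0488), np.float64(0.137)] 0.001
now L [np.float64(0.0024), np.float64(0.0517), np.float64(0.1499)] 0.0012
now R [np.float64(0.0012), np.float64(-0.0494), np.float64(0.1531)] 0.001
stuck plateTR [np.float64(0.0425), np.float64(-0.0749), np.float64(0.0274)] 0.0016
now plate TR [np.float64(0.0429), np.float64(-0.0759), np.float64(0.0391)] 0.0023
stuck plateBR [np.float64(-0.041), np.float64(-0.0755), np.float64(0.0262)] 0.0008
now plateBR [np.float64(-0.0407), np.float64(-0.0768), np.float64(0.0395)] 0.0026
stuck TL [np.float64(0.0247), np.float64(0.0954), np.float64(-0.0115)] 0.0392
```

Both post tops rose 16–17 mm, to z 0.150 and 0.153, at the same heights within error. The carrier stands level and free on the lifters. Next I'll grasp the bar.

Call:
{"method": "apply_moves", "body": {"xyz": [[-0.003,-0.033,0],[-0.003,-0.033,0],[-0.003,-0.033,0],[0,0,0],[0,0,0]], "angular": [[0,0,0],[0,0,0],[0,0,0],[0,0,0],[0,0,0]], "gripper": [-0.2,-0.2,-0.2,-0.2,-0.2]}}

```text
time: 10.93
position: [0.4604, 0.2271, 0.3664]
tool_rot: [0.749, 0.662, -0.002, 0.0]
ft_force: [-0.7, 0.2, 0.0]
opening: 0.0512
```

```bash
python3 st.py;python3 -c "
from h import *
cv2.imwrite('pics/w9.png',optics.capture('wrist')['img'][:,:,::-1])"
```

```text
t 10.93 tcp [0.4604 0.2271 0.3664] grasp [0.4599 0.2265 0.2114] yang -7.07 z [-0.003 -0.004 -1.   ] F [-0.7  0.2  0. ] M [0.08 0.   0.01] op 0.0512 q [ 0.08  0.25 -0.72  1.89  0.18  1.08 -0.84]
cradle frame 0.0024 -0.0018
```

View pics/w9.png

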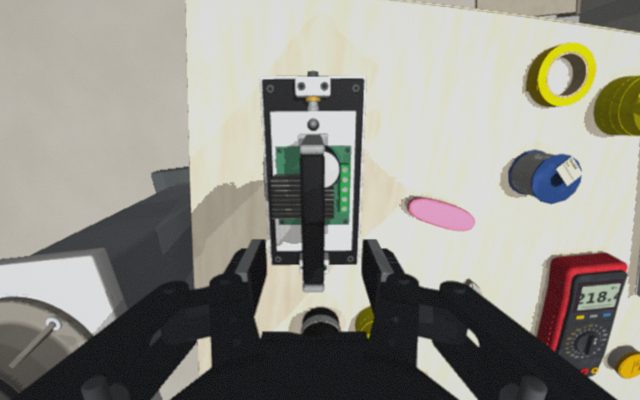

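The bar is centred between the fingers at about wrist pixel (313,215). I'll descend and grip.

Call:
{"method": "apply_moves", "body": {"xyz": [[-0.002,0.002,-0.03],[0,0,-0.025],[0,0,-0.006],[0,0,0],[0,0,0]], "angular": [[0,0,0.3],[0,0,0],[0,0,0],[0,0,0],[0,0,0]], "gripper": [-0.2,-0.2,-0.2,-0.2,1], "force": 80}}

```text
time: 11.4
position: [0.4585, 0.2332, 0.3074]
tool_rot: [0.745, 0.667, 0.0, -0.0]
ft_force: [0.3, 0.9, -0.1]
opening: 0.0404
```

Call:
{"method": "apply_moves", "body": {"xyz": [[0,0,0],[0,0,0],[0,0,0],[0,0,0]], "angular": [[0,0,0],[0,0,0],[0,0,0],[0,0,0]], "gripper": [1,1,1,1]}}

```text
time: 11.73
position: [0.4591, 0.2329, 0.3088]
tool_rot: [0.746, 0.666, 0.002, 0.0]
ft_force: [-0.7, 0.9, 6.3]
opening: 0.0142
```

```bash
python3 st.py;python3 -c "
from h import *
crop(optics.capture('scene'),'s10',140,150,270,260,6)"
```

```text
t 11.73 tcp [0.4591 0.2329 0.3088] grasp [0.4596 0.2331 0.1538] yang -6.49 z [ 0.003  0.001 -1.   ] F [-0.7  0.9  6.3] M [ 0.11  0.08 -0.02] op 0.0142 q [ 0.04  0.32 -0.7   1.95  0.25  0.96 -0.9 ]
cradle frame 0.0013 0.0047
```

View pics/s10.png

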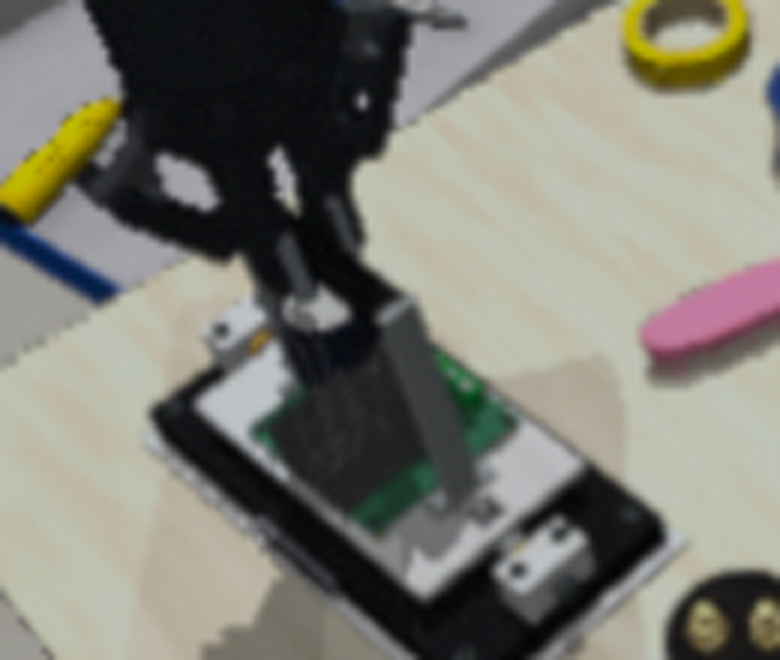

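Call:
{"method": "apply_moves", "body": {"xyz": [[0,0,0.005],[0,0,0.01],[0,0,0.015],[0,0,0.03],[0,0,0.04]], "angular": [[0,0,0],[0,0,0],[0,0,0],[0,0,0],[0,0,0]], "gripper": [1,1,1,1,1], "force": 110}}

```text
time: 12.2
position: [0.4571, 0.2308, 0.4056]
tool_rot: [0.746, 0.666, -0.004, -0.001]
ft_force: [0.8, 0.1, -3.6]
opening: 0.0136
```

```bash
python3 st.py;python3 -c "
from h import *
crop(optics.capture('scene'),'s11',120,110,280,240,5)"
```

```text
t 12.2 tcp [0.4571 0.2308 0.4056] grasp [0.4559 0.2303 0.2506] yang -6.47 z [-0.007 -0.003 -1.   ] F [ 0.8  0.1 -3.6] M [-0.03 -0.2  -0.04] op 0.0136 q [ 0.09  0.2  -0.73  1.84  0.15  1.16 -0.8 ]
cradle frame -0.002 0.0015
```

View pics/s11.png

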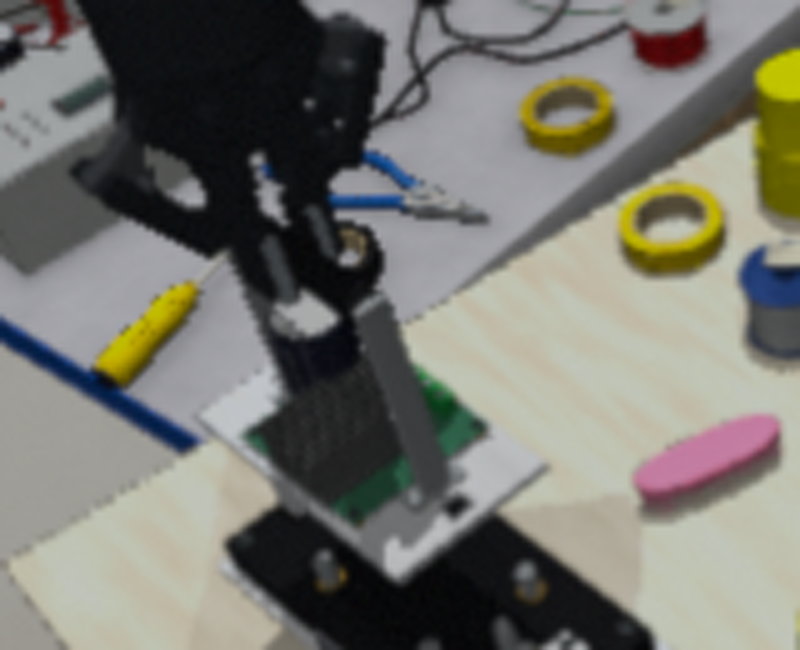

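Call:
{"method": "apply_moves", "body": {"xyz": [[0,-0.015,0.01],[-0.002,-0.03,0.01],[-0.004,-0.035,0],[-0.004,-0.035,0],[-0.004,-0.035,0]], "angular": [[0,0,0],[0,0,-0.5],[0,0,-0.5],[0,0,-0.5],[0,0,-0.5]], "gripper": [1,1,1,1,1]}}

```text
time: 12.67
position: [0.4435, 0.0807, 0.4274]
tool_rot: [0.757, 0.653, -0.0, 0.0]
ft_force: [0.7, -0.4, -4.8]
opening: 0.0136
```

Call:
{"method": "apply_moves", "body": {"xyz": [[-0.004,-0.035,0],[-0.004,-0.035,0],[-0.004,-0.035,0],[-0.004,-0.035,0],[-0.004,-0.035,0]], "angular": [[0,0,-0.5],[0,0,-0.5],[0,0,-0.5],[0,0,-0.5],[0,0,-0.5]], "gripper": [1,1,1,1,1]}}

```text
time: 13.08
position: [0.4233, -0.0943, 0.4273]
tool_rot: [0.772, 0.636, -0.0, 0.0]
ft_force: [0.7, -0.4, -3.5]
opening: 0.0139
```

```bash
python3 st.py
```

```text
t 13.08 tcp [ 0.4233 -0.0943  0.4273] grasp [ 0.4233 -0.0943  0.2723] yang -11.01 z [-0. -0. -1.] F [ 0.7 -0.4 -3.5] M [ 0.08 -0.14  0.02] op 0.0139 q [ 0.54 -0.   -0.42  1.98 -0.    1.17 -0.07]
cradle frame 0.0038 -0.3247
```

Call:
{"method": "apply_moves", "body": {"xyz": [[-0.003,-0.035,0],[-0.003,-0.035,0],[-0.003,-0.032,0],[-0.002,-0.02,0],[0,-0.005,0]], "angular": [[0,0,-0.5],[0,0,-0.5],[0,0,0],[0,0,0],[0,0,0]], "gripper": [1,1,1,1,1]}}

```text
time: 13.5
position: [0.4117, -0.2241, 0.427]
tool_rot: [0.779, 0.627, -0.001, 0.0]
ft_force: [-0.4, -0.7, -3.2]
opening: 0.0138
```

Call:
{"method": "apply_moves", "body": {"xyz": [[0,0,-0.035],[0,0,-0.03],[0,0,0],[0,0,0]], "angular": [[0,0,0],[0,0,0],[0,0,0],[0,0,0]], "gripper": [1,1,1,1]}}

```text
time: 13.83
position: [0.4127, -0.2189, 0.3612]
tool_rot: [0.777, 0.63, -0.001, -0.002]
ft_force: [0.6, -0.1, -2.6]
opening: 0.0133
```

```bash
python3 st.py;python3 -c "
from h import *
crop(optics.capture('scene'),'s12',270,220,430,350,5)
crop(optics.capture('top'),'t12',360,220,480,310,6)
cv2.imwrite('pics/w12.png',optics.capture('wrist')['img'][:,:,::-1])"
```

```text
t 13.83 tcp [ 0.4127 -0.2189  0.3612] grasp [ 0.4121 -0.2185  0.2062] yang -11.93 z [-0.004  0.002 -1.   ] F [ 0.6 -0.1 -2.6] M [-0.01 -0.08 -0.  ] op 0.0133 q [ 0.67  0.12 -0.29  2.    0.04  1.03  0.15]
cradle frame 0.0073 -0.4494
```

View pics/s12.png

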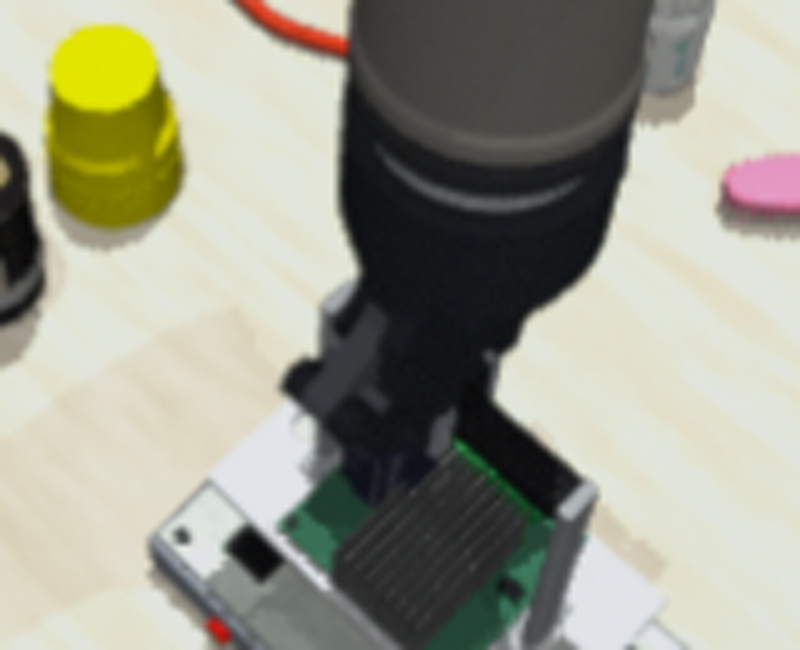

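View pics/t12.png

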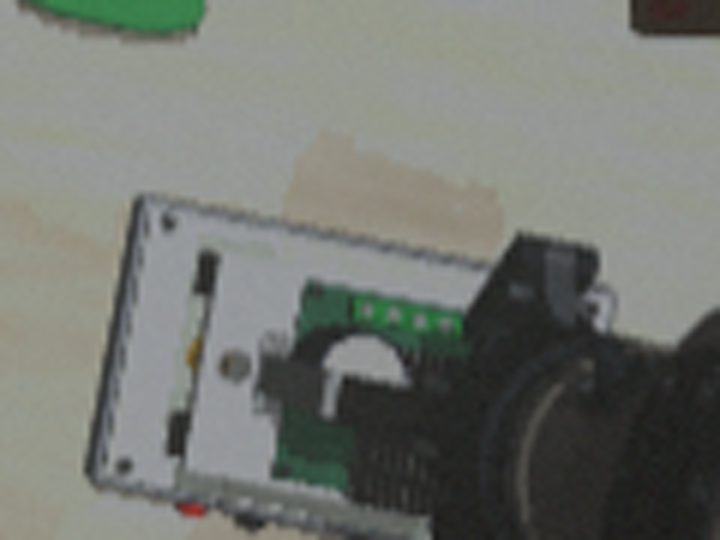

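View pics/w12.png

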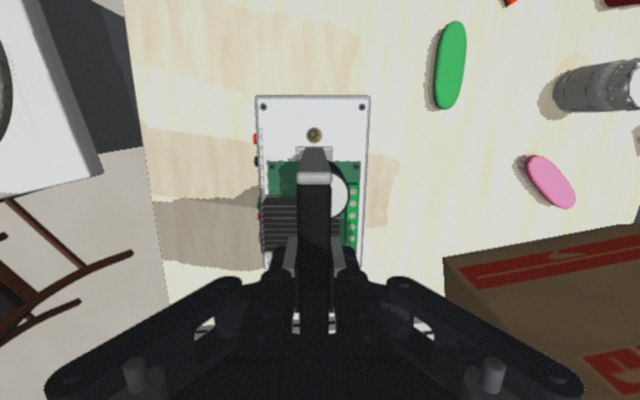

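```bash
python3 - <<'E'
from tri import *
w=optics.capture("wrist"); t=optics.capture("top")
crop(w,'w13',240,80,400,200,5)
T=lambda X,Y:(360+(X+.5)/6-.5,220+(Y+.5)/6-.5)
print('top hole',onplane(t,T(235,366),.0954).round(4),'wrist',onplane(w,(314,135),.0954).round(4))
print(tri(t,T(235,366),w,(314,135)))
# plate corners (left edge) from top
for X,Y in [(218,248),(187,474)]: print(onplane(t,T(X,Y),.0954).round(4))
# lever: predicted carrier hole if yaw=-11.93, grasp at +.0047
E
```

```text
top hole [ 0.4246 -0.1638  0.0954] wrist [ 0.4276 -0.1646  0.0954]
(array([ 0.42627652, -0.16370221,  0.09960894]), np.float64(0.003084287805207019))
[ 0.4696 -0.1588  0.0954]
[ 0.3842 -0.144   0.0954]
```

View pics/w13.png

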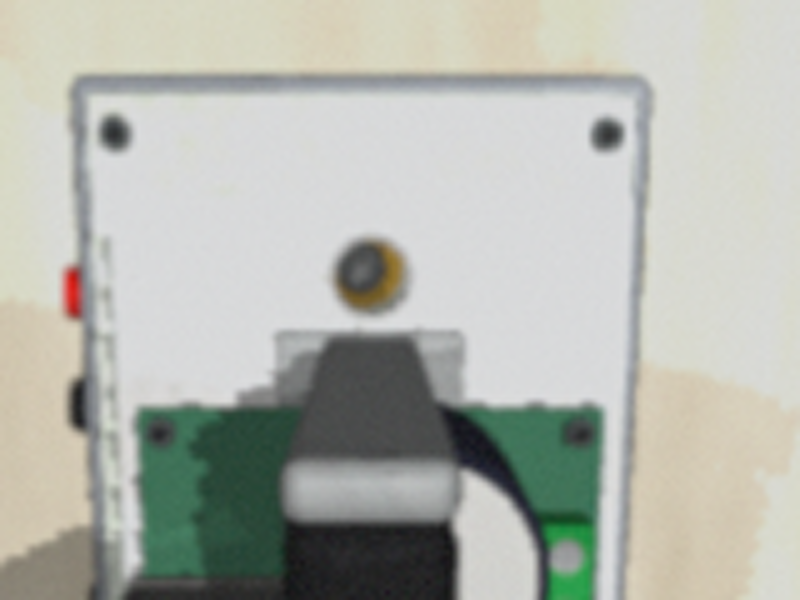

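```bash
python3 - <<'E'
from tri import *
w=optics.capture("wrist")
W=lambda X,Y:(240+(X+.5)/5-.5,80+(Y+.5)/5-.5)
h=onplane(w,W(371,275),.0945); 
for z in(.0945,.091): print('hole',z,onplane(w,W(371,275),z).round(4))
d=onplane(w,W(362,268),.056); print('dowel tip',d.round(4))
print('ring', onplane(w,W(372,275),.030).round(4))
for X,Y in [(115,133),(607,133)]: print('screw',onplane(w,W(X,Y),.03).round(4))
print(w["T"][:3,3])
E
```

```text
hole 0.0945 [ 0.4273 -0.1644  0.0945]
hole 0.091 [ 0.4272 -0.1646  0.091 ]
dowel tip [ 0.4255 -0.1649  0.056 ]
ring [ 0.4269 -0.1679  0.03  ]
screw [ 0.3815 -0.1293  0.03  ]
screw [ 0.4797 -0.15    0.03  ]
[ 0.42939919 -0.15146489  0.33447696]
```

Call:
{"method": "apply_moves", "body": {"xyz": [[-0.001,-0.002,-0.015],[0,0,-0.012],[0,0,0],[0,0,0]], "angular": [[0,0,0],[0,0,0],[0,0,0],[0,0,0]], "gripper": [1,1,1,1]}}

```text
time: 14.47
position: [0.4125, -0.2217, 0.3355]
tool_rot: [0.777, 0.629, -0.0, -0.0]
ft_force: [-0.7, -0.5, -3.6]
opening: 0.0134
```

```bash
python3 st.py; python3 -c "
from h import *
crop(optics.capture('wrist'),'w14',240,80,400,200,5);crop(optics.capture('scene'),'s14',270,250,430,380,5)
crop(optics.capture('top'),'t14',360,230,480,320,6)"
```

```text
t 14.47 tcp [ 0.4125 -0.2217  0.3355] grasp [ 0.4124 -0.2217  0.1805] yang -11.99 z [-0.  0. -1.] F [-0.7 -0.5 -3.6] M [0.01 0.01 0.03] op 0.0134 q [ 0.67  0.15 -0.29  2.03  0.05  0.96  0.14]
cradle frame 0.008 -0.4525
```

View pics/w14.png

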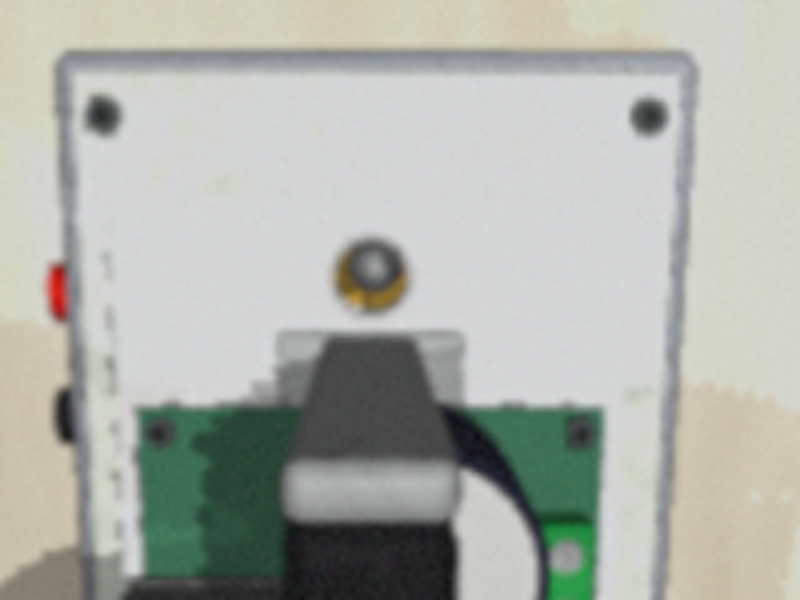

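View pics/s14.png

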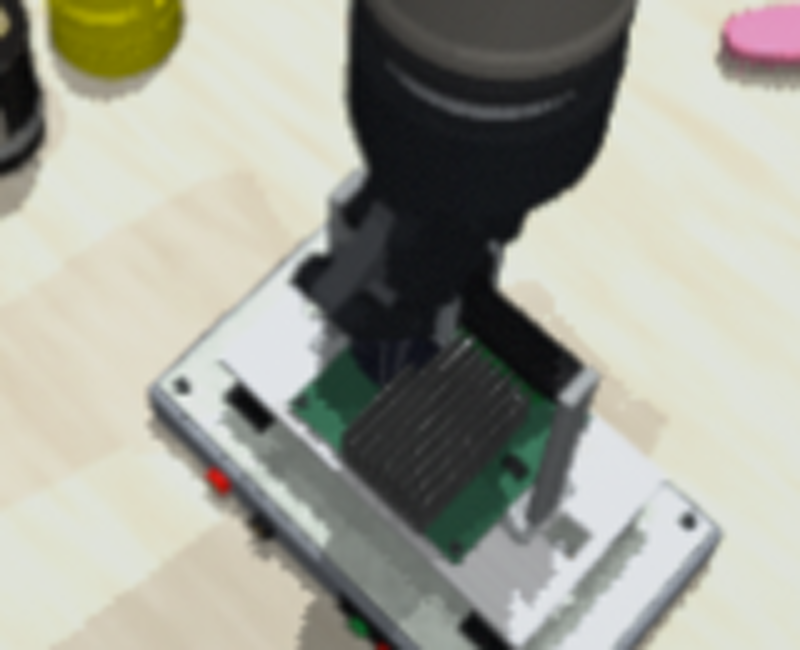

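View pics/t14.png

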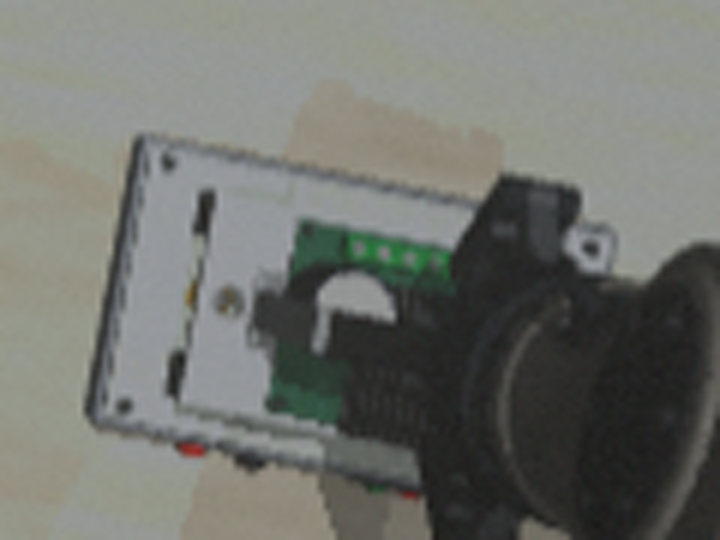

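```bash
python3 - <<'E'
from tri import *
w=optics.capture("wrist"); t=optics.capture("top")
W=lambda X,Y:(240+(X+.5)/5-.5,80+(Y+.5)/5-.5)
T=lambda X,Y:(360+(X+.5)/6-.5,230+(Y+.5)/6-.5)
print('hole',onplane(w,W(371,275),.069).round(4),'dowel',onplane(w,W(372.5,264),.056).round(4))
print('top hole',onplane(t,T(229,301),.069).round(4))
E
```

```text
hole [ 0.4257 -0.1662  0.069 ] dowel [ 0.4262 -0.1651  0.056 ]
top hole [ 0.4248 -0.1662  0.069 ]
```

Call:
{"method": "apply_moves", "body": {"xyz": [[0,0.001,-0.005],[0,0,-0.006],[0,0,-0.005],[0,0,0]], "angular": [[0,0,0],[0,0,0],[0,0,0],[0,0,0]], "gripper": [1,1,1,1]}}

```text
time: 15.05
position: [0.4121, -0.2206, 0.3179]
tool_rot: [0.777, 0.629, -0.0, -0.001]
ft_force: [1.0, 0.1, -4.3]
opening: 0.0138
```

```bash
python3 st.py; python3 -c "
from h import *
crop(optics.capture('wrist'),'w15',240,80,400,200,5)"
```

```text
t 15.05 tcp [ 0.4121 -0.2206  0.3179] grasp [ 0.4119 -0.2204  0.1629] yang -11.98 z [-0.001  0.001 -1.   ] F [ 1.   0.1 -4.3] M [-0.02 -0.2   0.04] op 0.0138 q [ 0.66  0.18 -0.29  2.05  0.06  0.93  0.13]
cradle frame 0.0073 -0.4513
```

View pics/w15.png

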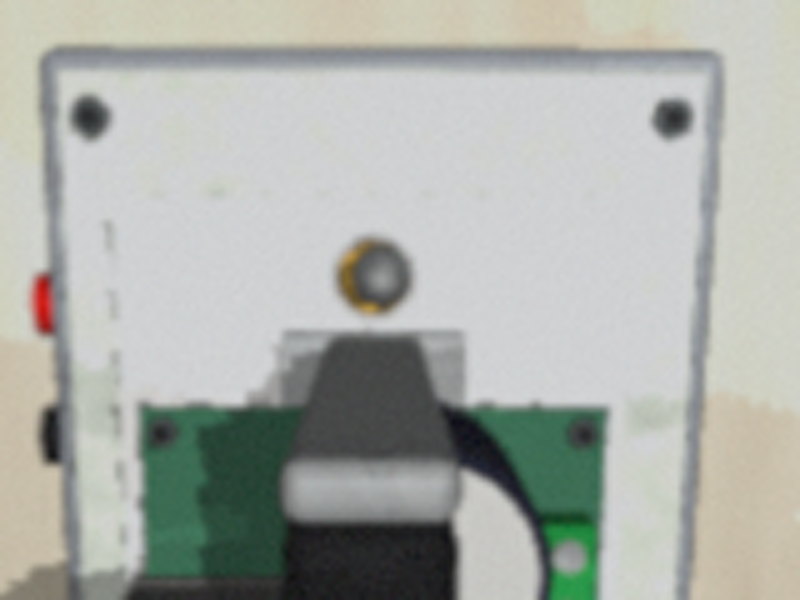

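Call:
{"method": "apply_moves", "body": {"xyz": [[0.001,0,-0.003],[0,0,-0.004],[0,0,-0.003],[0,0,0]], "angular": [[0,0,0],[0,0,0],[0,0,0],[0,0,0]], "gripper": [1,1,1,1]}}

```text
time: 15.43
position: [0.4131, -0.2207, 0.3084]
tool_rot: [0.777, 0.629, -0.0, -0.001]
ft_force: [0.0, -0.1, -3.7]
opening: 0.0136
```

```bash
python3 st.py
```

```text
t 15.43 tcp [ 0.4131 -0.2207  0.3084] grasp [ 0.4129 -0.2205  0.1534] yang -11.98 z [-0.001  0.001 -1.   ] F [ 0.  -0.1 -3.7] M [ 0.01  0.01 -0.03] op 0.0136 q [ 0.66  0.19 -0.29  2.06  0.07  0.9   0.12]
cradle frame 0.0083 -0.4513
```

No contact forces. About 5 mm remain.

Call:
{"method": "apply_moves", "body": {"xyz": [[0,0,-0.003],[0,0,-0.002],[0,0,-0.001],[0,0,0]], "angular": [[0,0,0],[0,0,0],[0,0,0],[0,0,0]], "gripper": [1,1,1,1]}}

```text
time: 15.77
position: [0.4136, -0.2208, 0.304]
tool_rot: [0.777, 0.629, -0.0, 0.0]
ft_force: [-2.4, 1.5, 3.0]
opening: 0.0133
```

```bash
python3 st.py; python3 -c "
from h import *
crop(optics.capture('wrist'),'w16',240,80,400,200,5);crop(optics.capture('scene'),'s16',270,260,430,390,5)"
```

```text
t 15.77 tcp [ 0.4136 -0.2208  0.304 ] grasp [ 0.4135 -0.2209  0.149 ] yang -11.99 z [-0. -0. -1.] F [-2.4  1.5  3. ] M [ 0.22  0.54 -0.03] op 0.0133 q [ 0.66  0.2  -0.29  2.06  0.07  0.89  0.12]
cradle frame 0.009 -0.4516
```

View pics/w16.png

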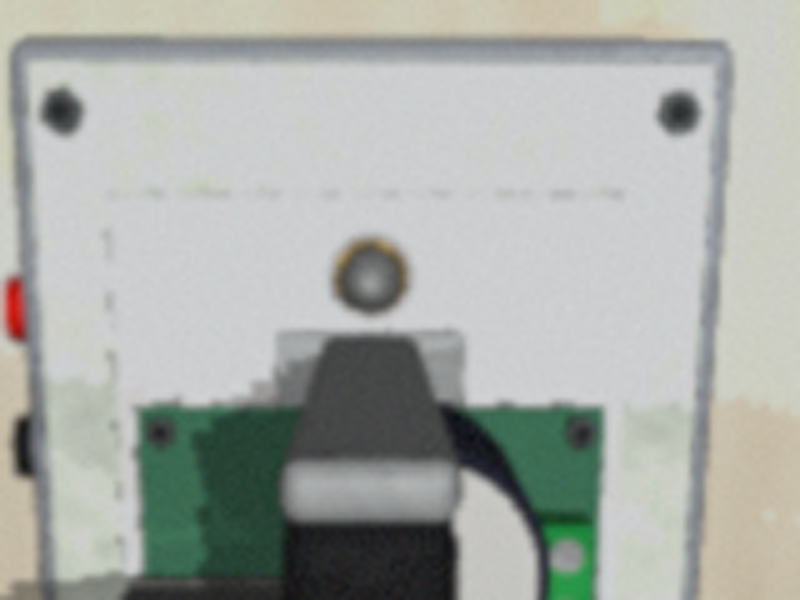

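View pics/s16.png

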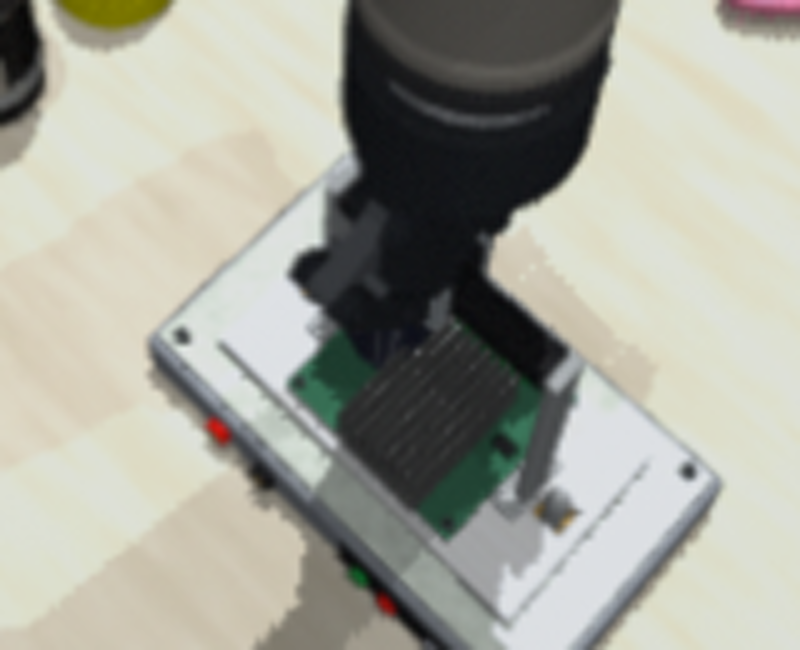

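The dowel is centred in its hole at wrist crop (371,275), and the other dowel is up through the slot at scene crop (555,510). The weight is now on the pads. I'll press 1 mm more, then release.

Call:
{"method": "apply_moves", "body": {"xyz": [[0,0,-0.001],[0,0,0],[0,0,0],[0,0,0]], "angular": [[0,0,0],[0,0,0],[0,0,0],[0,0,0]], "gripper": [1,1,0.2,0.0]}}

```text
time: 16.2
position: [0.4139, -0.2209, 0.3027]
tool_rot: [0.777, 0.629, 0.001, 0.001]
ft_force: [1.2, -0.2, 0.4]
opening: 0.0366
```

```bash
python3 st.py
```

```text
t 16.2 tcp [ 0.4139 -0.2209  0.3027] grasp [ 0.4143 -0.2211  0.1477] yang -11.98 z [ 0.002 -0.001 -1.   ] F [ 1.2 -0.2  0.4] M [ 0.04  0.   -0.02] op 0.0366 q [ 0.66  0.2  -0.29  2.06  0.07  0.89  0.12]
cradle frame 0.0097 -0.4517
```

Released. I'll lift clear and swing away for a check.

Call:
{"method": "apply_moves", "body": {"xyz": [[0,0,0],[0,0,0.02],[0,0,0.035],[0,0,0.04],[0,0,0.04]], "angular": [[0,0,0],[0,0,0],[0,0,0],[0,0,0],[0,0,0]], "gripper": [-0.2,-0.2,-0.2,-0.2,-0.2]}}

```text
time: 16.62
position: [0.4132, -0.2206, 0.4382]
tool_rot: [0.777, 0.629, -0.0, -0.0]
ft_force: [-0.0, -0.0, -1.0]
opening: 0.051
```

Call:
{"method": "apply_moves", "body": {"xyz": [[0.01,0.035,0],[0.01,0.035,0],[0.01,0.035,0],[0.01,0.035,0],[0.005,0.02,0]], "angular": [[0,0,0],[0,0,0],[0,0,0],[0,0,0],[0,0,0]], "gripper": [-0.2,-0.2,-0.2,-0.2,-0.2]}}

```text
time: 17.03
position: [0.4593, -0.0565, 0.4375]
tool_rot: [0.776, 0.631, 0.001, 0.0]
ft_force: [1.0, 0.5, -0.5]
opening: 0.0513
```

```bash
python3 st.py; python3 -c "
from h import *
cv2.imwrite('pics/s17f.png',optics.capture('scene')['img'][:,:,::-1])
crop(optics.capture('scene'),'s17',280,255,420,385,5)
t=optics.capture('top');crop(t,'t17',365,235,475,325,7);cv2.imwrite('pics/t17f.png',t['img'][:,:,::-1])"
```

```text
t 17.03 tcp [ 0.4593 -0.0565  0.4375] grasp [ 0.4596 -0.0562  0.2825] yang -11.72 z [ 0.002  0.002 -1.   ] F [ 1.   0.5 -0.5] M [ 0.05  0.   -0.02] op 0.0513 q [ 0.48  0.05 -0.46  1.91  0.02  1.19 -0.19]
cradle frame 0.0353 -0.2827
```

View pics/s17.png

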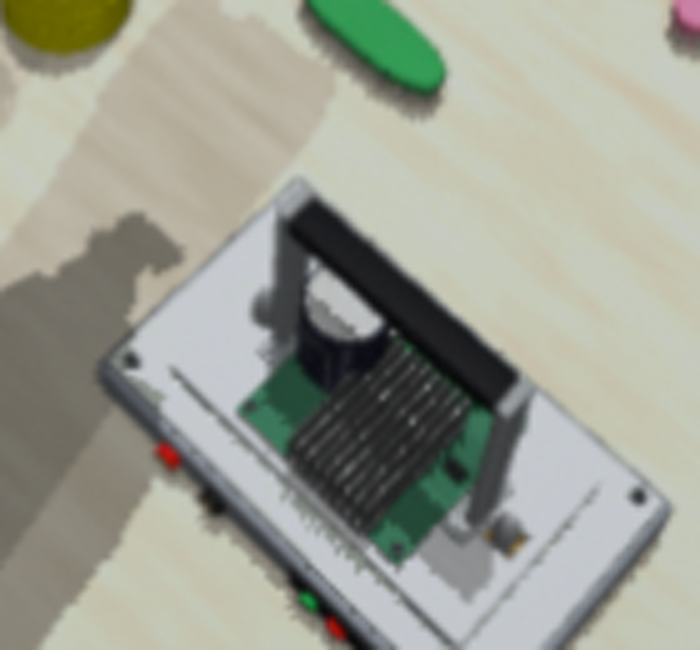

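View pics/t17.png

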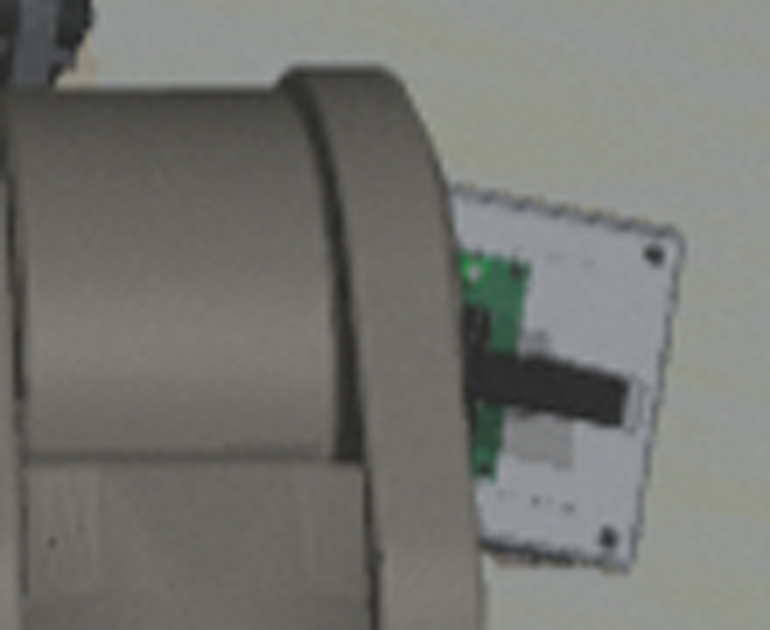

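View pics/t17f.png

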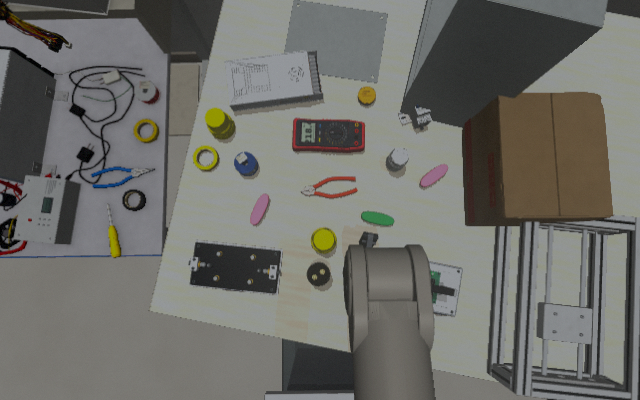

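```bash
python3 - <<'E'
from h import *
s=optics.capture("scene")
a=np.radians(-12); c=np.array([.4112,-.2257])
S=lambda p:((p+.5-np.array([280,255]))*5-.5).round(1)
for y in(.049,-.049):
    for z in(.152,.156): print(y,z,S(proj(s,[c[0]-y*np.sin(a),c[1]+y*np.cos(a),z])))
for x,y in[(-.042,.075),(-.042,-.075),(.042,-.075)]:
    print('plate',S(proj(s,[c[0]+x*np.cos(a)-y*np.sin(a),c[1]+x*np.sin(a)+y*np.cos(a),.038])))
print(r.read_state()['time'])
E
```

```text
0.049 0.152 [295.5 202.4]
0.049 0.156 [295.8 197.1]
-0.049 0.152 [512.5 394.5]
-0.049 0.156 [513.9 389.7]
plate [167.3 362.7]
plate [457.8 647.3]
plate [601.4 480.7]
17.2333
```

```bash
python3 - <<'E'
from station import close_job
print(close_job())
E
```

```text
the job is handed in; nothing more can be done
None
```

The carrier is out of the cradle and sits on the test bed with both dowels through its holes. I handed the job in at about 17 s of the 70 s allowed; the hand-in gives no verdict.

- **Brush:** I moved the green one (the other two are pink) off the test bed to the open desk at about (0.575, -0.13).
- **Rocking:** I pushed the -y post until its end popped up, then the +y post until the second end popped, and let go. The highest push forces I read were about 12 N and 16 N. Both handle post tops then stood 16 to 17 mm higher than when stuck, level within measuring error.
- **Placing:** I lifted the carrier by the bar and lowered it with small corrections of about 1 mm. Light contact showed at the computed seat height (underside near 33 mm), and I pressed about 1 mm more before releasing and backing off.

**Last checks:**
- **Dowels:** the -y dowel shows through its slot after release. The +y one was centred in its hole in the last view before release.
- **Fit:** the visible plate corners match the fully seated position to within about 1.5 pixels. The -y post top agrees to within half a pixel, and the +y post top reads about 1 pixel high.
- **Surroundings:** the other things look unmoved in the top view.

**Not confirmed:** in the last top view the arm hid part of the bed, so only the scene view and the force readings support the final seating.

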